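# Clamp up a batch of casting moulds in the hydraulic bench clamp

### The arm

A 7-joint arm with a two-finger parallel gripper is mounted at the origin on the work surface. World frame = base frame: x ahead of the robot, y to its left, z up, the work surface at z = 0. Lengths are in m, angles in degrees, forces in N, time in s.
With the tool pointing down it reaches from about 0.425 to 0.875 m from the base axis. Payload 4.7 kg.
Tool frame: the origin (TCP) lies midway between the tips of the shut fingers; the grasp point (between the pads) lies env.grip_point_offset behind it (env.grip_point_offset is the distance from the TCP to the grasp point, in m); z points along the fingers, y is the line along which they close (so a half turn about z gives the same grasp; the last joint's range is limited). The gripper opens to 87 mm and grips with 3 to 60 N. Pads are 19 mm wide; open, the fingers measure 117 mm over their backs; the gripper's body (75 mm by 190 mm) begins 51 mm behind the grasp point.
Start: joints at [68.875, 18.392, -4.016, 83.108, 1.295, 78.541, -3.26], TCP at [0.243, -0.603, 0.223] pointing down, gripper open.
Joint ranges: [-163.93, 163.93], [-17.29, 119.83], [-79.2, 71.16], [3.27, 140.29], [-89.18, 269.18], [5.43, 117.66], [-154.24, 154.24]. Speed limits (degrees/s): [147.25, 147.25, 180, 180, 180, 180, 180].

### API

Orientations are given as [roll, pitch, yaw] about the fixed x, y, z axes, in that order (R = Rz(yaw) Ry(pitch) Rx(roll)).
In Python, from cell import env gives the robot as it stands.
- The arm moves only by the shell command python3 -m creep 'ROWS' [FORCE]. ROWS is a JSON object of lists of equal length, an entry for each row: "translation": the shift along the tool's x, y, z in units of 0.08 m (1.0 is 0.08 m), a list of three; "turn": the turn, a rotation vector about the tool's x, y, z in units of 180 degrees (1.0 is 180 degrees), a list of three; "grip": the opening, from 0 (shut) to 1 (fully open). In form: {"translation": [[x, y, z], ...], "turn": [[ax, ay, az], ...], "grip": [grip, ...]}. A call has 1 to 5 rows; each row shifts and turns the commanded pose from where the row before left it, along the tool's axes as they then stand; what a row does not reach is not made up. A row lasts 1/8 s, in which the tool goes at most 62.5 mm and 10.7 degrees, less where a joint would pass 70% of its speed; a pose out of reach is approached as far as the arm can. A call with a number of a shift or a turn outside -1 to 1 is refused whole. A call with a gripper value outside its range is refused whole. The fingers move at their own pace and stop on an object; FORCE is the grip in N (left out, the last holds). Time passes only in rows, so rows that do not move let the fingers close. It gives the time, the measured TCP pose, the force, the opening and the grip force at its end, in the units of the state.
- env.get_obs(): the state, without advancing time (a new reading comes with each control period).
- env.read_camera(name): name is "scene" or "side" or "wrist"; returns a dict with "frame" (384x512x3 uint8, red, green, blue), "z_map" (384x512 float32, m along the optical axis (not along the pixel's ray), 0 where there is no reading), "K" (3x3 intrinsics, pixels), "D" ([k1, k2, p1, p2, k3] as OpenCV has them; the pictures are not rectified), "rvec" (rotation vector, rad) and "tvec" (3), from world to camera coordinates, as OpenCV has them. Camera axes: x right, y down, z forward; pixel columns grow to the right and rows downward; lengths in m; the calibration is good to about 2 mm. A picture is of the moment at which its call begins.
- env.sign_off(): hands the job in; it is judged then, once.
The state is a dict: "time_s": time; "qpos": joint angles; "joint_velocities": joint speeds; "effort": joint torques, N m; "tool_pos": TCP position; "tool_rot": TCP orientation; "force": force on the tool from outside, world axes, zero at the start; "wrist_torque": the same for the moment, N m; "grip_width": finger opening in m; "grasp_force": force on a finger pad.
Only numpy, scipy, OpenCV 4.12 (cv2) and the standard library are available. Lean on these libraries where they do the work, as an engineer would, in place of code of your own. Each camera call takes 0.05 s, during which the arm holds its last target. There are 200 camera calls.

### The job

Clamp up all the turquoise casting moulds on the bench ready for pouring: first back the platen right off by holding the spring-centred valve lever over away from the moulds, then let it recentre. Slide the tail stop to the hole that suits this batch (the ram's stroke is short), put the lock pin right through the tail stop's eye and the bed, and stand all the moulds in one row on the bed between the two faces, pour holes up, square to the bed and turned so that the clamp presses their two halves together. Then hold the lever over towards the moulds until the platen has squeezed the row tight against the tail stop, hold it there about a second and let it recentre, leaving the cup, funnel and jar where they stand.

Things in the scene. Friction and masses are not known exactly. Their poses are not given: they have to be found in the camera images.
- bed: Fixed steel clamp bed, 550 mm long (y) by 124 mm wide (x). Origin on the bench, on the bed's long centre line; +y points to the ram and lever end, yaw up to 0.1 rad. Bed top at z = 50 mm. Two guide strips 12 mm high at x = +-38 to +-50 mm (76 mm clear between), y = -205 to +95 mm: moulds stand between them. Cylinder and valve fill y = +134 to +276 mm, up to 124 mm above the bench.
- bed_hole0 (a point): Mouth of the first of seven vertical pin holes in the bed top, on its centre line at y = -61 mm of the bed; the others follow every 20 mm towards -y (-61 to -181 mm). 13.5 mm across, right through the 20 mm thick bed bar.
- park_hole (a point): Mouth of the lock pin's park hole in the bed top, at y = -235 mm of the bed; as wide as the others.
- platen_slide (a joint): Platen on the ram, m: 0 = fully back (its face at y = +90 mm of the bed), 0.028 = end of its stroke, 28 mm towards the moulds (-y). It is moved by the lever only: it creeps while the lever is held over (1 to 5 s for a stroke) and stays where it is when the lever is centred.
- platen: The platen's pressing face, 64 mm wide, 54 to 117 mm above the bench: origin in the plane of the face, on the bed's centre line at bed-top height; axes as the bed's; the moulds go on its -y side.
- tail_slide (a joint): Tail stop, m: slid along the bed by hand (about 3 N of friction), -0.004 to 0.126. At 0, 0.020, 0.040 ... 0.120 its eye is over the seven bed holes in turn. The gap between the fully backed platen's face and the tail face is 106 mm + this value.
- tail: The tail stop's pressing face, 64 mm wide, 54 to 117 mm above the bench: origin in the plane of the face, on the bed's centre line at bed-top height; axes as the bed's; the moulds go on its +y side.
- tail_top (a point): Middle of the top edge of the tail stop's wall, 119.5 mm above the bench. The wall is 70 mm wide (x), 14 mm thick (y) and can be pinched across its thickness from above to slide it; on the side away from the platen its foot with the eye sticks out, below 97 mm above the bench.
- tail_eye (a point): Centre of the eye (13.5 mm hole) at the top of the tail stop's 12 mm thick foot, 63.5 mm above the bench and 45 mm behind the tail face.
- lever (a joint): Valve lever, rad: 0 = upright (spring-centred), positive leans towards the moulds and closes the platen, negative leans away and backs it off; stops at +-0.5. Hold it over at 0.4 to 0.5: the platen then pushes with about 8 to 12 N and the knob takes up to about 20 N; with less lean it pushes less and stops short of its full stroke. Let go, it springs upright by itself.
- lever_knob (a point): Centre of the black ball knob, 34 mm across, 130 mm above the pivot, on a 12 mm rod. The pivot is on the bed's centre line at y = +251 mm, 112 mm above the bench; the lever swings in the bed's y-z plane.
- pin_grip (a point): Steel lock pin, 0.12 kg: middle of its grip, a 24 mm round knob from 30 mm below to 20 mm above this point. The grip's underside is a shoulder that comes to rest on the foot (or, parked, on the bed); below it an 11 mm shank with a tapered end reaches 46 mm down. Starts upright in the park hole; z along the pin, up.
- pin_tip (a point): Lower end of the lock pin, 76 mm below its grip point.
- mould1_mid (a point): Two-part casting mould 1 of hard turquoise plastic, thick size: centre of the block, 33 mm above its underside. 64 mm wide (x) by 60 mm thick (y) by 66 mm high (z, pour hole on top), about 0.25 kg. The halves meet in the x-z plane, so in the clamp its thickness lies along the bed, its 64 mm width across it. May be absent (None).
- mould1: The same mould 1; origin at the centre of its underside.
- mould2_mid (a point): Two-part casting mould 2 of hard turquoise plastic, thick size: centre of the block, 33 mm above its underside. 64 mm wide (x) by 60 mm thick (y) by 66 mm high (z, pour hole on top), about 0.25 kg. The halves meet in the x-z plane, so in the clamp its thickness lies along the bed, its 64 mm width across it. May be absent (None).
- mould2: The same mould 2; origin at the centre of its underside.
- mould3_mid (a point): Two-part casting mould 3 of hard turquoise plastic, thin size: centre of the block, 33 mm above its underside. 64 mm wide (x) by 48 mm thick (y) by 66 mm high (z, pour hole on top), about 0.2 kg. The halves meet in the x-z plane, so in the clamp its thickness lies along the bed, its 64 mm width across it. May be absent (None).
- mould3: The same mould 3; origin at the centre of its underside.
- mould4_mid (a point): Two-part casting mould 4 of hard turquoise plastic, thin size: centre of the block, 33 mm above its underside. 64 mm wide (x) by 48 mm thick (y) by 66 mm high (z, pour hole on top), about 0.2 kg. The halves meet in the x-z plane, so in the clamp its thickness lies along the bed, its 64 mm width across it. May be absent (None).
- mould4: The same mould 4; origin at the centre of its underside.
- cup: Paper mixing cup, 76 mm across and 95 mm high, beyond the bed; leave it alone. Origin under its base.
- funnel: Clear plastic funnel standing mouth down, 68 mm across, 62 mm high, beyond the bed; leave it alone. Origin under its base.
- resin_jar: White jar with a red cap, 68 mm across, 95 mm high, beyond the bed; leave it alone. Origin under its base.
Mind the look-alikes: they are no part of the job. Of the things that look like the part that bears pin_grip, the larger one is meant.

How it is judged:
By the outcome, as a careful person would: the job done as asked, in the order asked, and still so for the second after the job is handed in, with the robot touching nothing.
Of mould1, mould2, mould3, mould4 only 2 to 4 are there at a start; the rules pass over those that are not, and their reading is None.
At some moment in a run one of mould1, mould2, mould3, mould4 may be knocked a few centimetres aside while the robot is not near it.
It also fails if it takes over 210 s, if anything falls off the work surface, if the arm or the gripper's body presses on something with over 40 N, if the wrist force passes 120 N, or if a joint passes its speed limit or range.

## Working session

There is one attempt and no reset: what is moved stays moved. The work goes in short steps, Python scripts to look and compute and a shell command to move; the robot and the scene stay as the last step left them, time stands still between calls to the robot, and variables do not carry over. Pictures are saved under pics/ and viewed, at most 14 in all, crops included, and the job is handed in when it is done.

```bash
ls; mkdir -p pics
cat > h.py <<'E'
import numpy as np, cv2, json
from scipy.spatial.transform import Rotation as R
from cell import env
def cam(n):
    c=env.read_camera(n); c={k:(np.array(v)) for k,v in c.items()}; return c
def save(c,name): cv2.imwrite('pics/'+name+'.png',cv2.cvtColor(c['frame'],cv2.COLOR_RGB2BGR))
def pts(c):
    "world xyz of every pixel from z_map"
    h,w=c['z_map'].shape; u,v=np.meshgrid(np.arange(w),np.arange(h))
    p=cv2.undistortPoints(np.stack([u,v],-1).reshape(-1,1,2).astype(float),c['K'],c['D']).reshape(-1,2)
    z=c['z_map'].reshape(-1,1); P=np.hstack([p*z,z])
    M=cv2.Rodrigues(c['rvec'].astype(float))[0]; W=(P-c['tvec'].reshape(1,3))@M
    W[z[:,0]==0]=np.nan
    return W.reshape(h,w,3)
def proj(c,X): return cv2.projectPoints(np.array(X,float).reshape(-1,1,3),c['rvec'].astype(float),c['tvec'].astype(float),c['K'],c['D'])[0].reshape(-1,2)
E
python3 - <<'E'
from h import *
a=cam('scene');b=cam('side');save(a,'scene0');save(b,'side0')
print(env.get_obs(),env.grip_point_offset)
np.savez('pics/s0.npz',**{'a'+k:v for k,v in a.items()},**{'b'+k:v for k,v in b.items()})
E
```

```text
pics
{'time_s': 0.1, 'qpos': array([68.87545793, 18.43487281, -4.01482035, 83.16791964,  1.29513563,
       78.53929023, -3.26085959]), 'joint_velocities': array([-0.12095216, -0.13113801, -0.10307708, -0.08847149, -0.04516951,
       -0.0599309 , -0.05088569]), 'effort': array([-3.05929370e-04, -4.92570877e+01, -4.05691685e-01, -3.13398385e+01,
       -6.41636783e-02,  3.95592581e-02,  4.98566487e-05]), 'tool_pos': array([ 0.24254851, -0.60252769,  0.22157002]), 'tool_rot': array([-1.79903151e+02,  5.73092327e-03,  2.19326343e+01]), 'force': array([ 0.46192664, -0.79878119,  0.10230819]), 'wrist_torque': array([-0.02884851,  0.00219838, -0.01677794]), 'grasp_force': 0.0, 'grip_width': 0.08697006140468388} 0.0187
```

View pics/scene0.png

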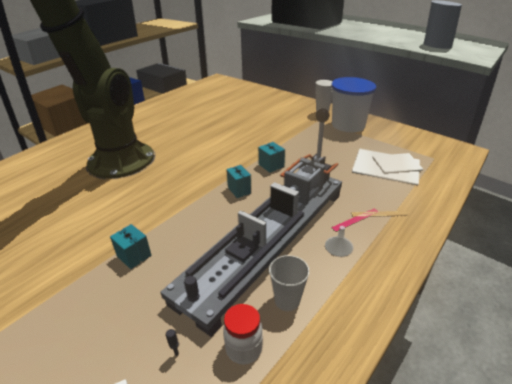

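View pics/side0.png

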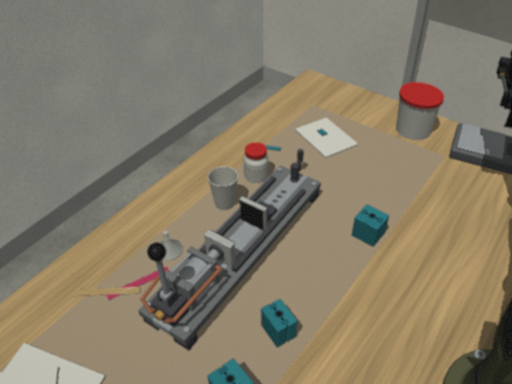

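The scene shows three turquoise moulds at about (130,245), (238,180) and (271,156). The bed runs diagonally, with the pin parked at (192,290), a small look-alike pin at (173,342) and the lever knob at (322,115). The side view shows the same layout, with the knob at (157,252).

```bash
cat >> h.py <<'E'
def turq(c):
    hsv=cv2.cvtColor(c['frame'],cv2.COLOR_RGB2HSV)
    return cv2.inRange(hsv,(82,90,30),(100,255,255))
def moulds(c,zlo=.055,zhi=.075,amin=60):
    W=pts(c); m=turq(c); n,l,s,_=cv2.connectedComponentsWithStats(m)
    out=[]
    for i in range(1,n):
        if s[i,4]<amin: continue
        q=W[(l==i)]; q=q[np.isfinite(q[:,0])]
        t=q[(q[:,2]>zlo)&(q[:,2]<zhi)]
        if len(t)<20: continue
        r=cv2.minAreaRect((t[:,:2]*1000).astype(np.float32)); out.append((r,len(t),np.median(t[:,2]),t))
    return out
E
python3 - <<'E'
from h import *
d=np.load('pics/s0.npz')
P=[]
for k in 'ab':
    c={n[1:]:d[n] for n in d if n[0]==k}
    W=pts(c)
    for r,n,z,t in moulds(c): print(k,np.round(r[0],1),np.round(r[1],1),round(r[2],1),n,round(z,4))
    hsv=cv2.cvtColor(c['frame'],cv2.COLOR_RGB2HSV)
    q=W[(W[...,2]>.035)&(W[...,2]<.056)&(hsv[...,1]<70)]
    P.append(q); print(k,len(q),q.min(0),q.max(0))
    # high things
    m=((W[...,2]>.2)&(W[...,2]<.3)&(W[...,0]>.35)&(W[...,0]<.9)).astype(np.uint8)
    n,l,s,ce=cv2.connectedComponentsWithStats(m)
    for i in range(1,n):
        if s[i,4]>15: print('high',ce[i],s[i,4],np.round(np.median(W[l==i],0),3), W[l==i][:,2].max())
P=np.vstack(P)
# rasterise at 2mm, biggest component
g=np.zeros((700,900),np.uint8); ij=np.round(P[:,:2]/.002).astype(int)+[0,450]
ok=(ij[:,0]>0)&(ij[:,0]<700)&(ij[:,1]>0)&(ij[:,1]<900); g[ij[ok,0],ij[ok,1]]=255
g2=cv2.morphologyEx(g,cv2.MORPH_CLOSE,np.ones((7,7)));g2=cv2.morphologyEx(g2,cv2.MORPH_OPEN,np.ones((3,3)))
n,l,s,ce=cv2.connectedComponentsWithStats(g2)
for i in range(1,n):
    if s[i,4]>150:
        p=np.argwhere(l==i).astype(np.float32); r=cv2.minAreaRect(p); print('comp',s[i,4],(np.array(r[0])-[0,450])*2,np.array(r[1])*2,r[2])
cv2.imwrite('pics/g.png',g[100:450,150:700])
E
```

```text
a [428.6 272.9] [52.7 59.4] 74.2 184 0.0649
a [438.7 108.8] [43.3 58.1] 66.9 195 0.0645
a [ 412.5 -241.1] [58.9 62.8] 89.1 491 0.0644
a 8364 [-1.59123726 -0.35025723  0.03500863] [0.91024619 1.92171369 0.05599996]
high [465.44289044  26.88170163] 1716 [0.628 1.895 0.25 ] 0.29992645367693727
high [322.06030151 117.41708543] 199 [0.621 0.224 0.243] 0.2585790883990359
b [ 410.1 -236.4] [61.7 61.4] 88.3 532 0.0665
b [433.7 113.6] [47.1 62.8] 68.1 690 0.0663
b [425.7 276.5] [60.5 61. ] 73.5 647 0.0665
b 8722 [ 0.06328504 -1.76780009  0.03500047] [1.86084933 0.29906274 0.05599176]
high [156.76519337 253.63259669] 362 [0.611 0.235 0.25 ] 0.26091770806437253
comp 5819 [ 289.37249756 -733.46536255] [171.7492981  150.15010071] 12.699584007263184
comp 193 [ 486.70349121 -672.301651  ] [79.7297287  21.13513756] 18.924646377563477
comp 13611 [628.82702637  -9.84393311] [128.7980957  554.04797363] 2.9507791996002197
```

```bash
cat > go.py <<'E'
import sys
from h import *
# go.py yaw x y z [x y z ...] : print rows needed from the present pose
def plan(yaw,way,p=None,Rt=None):
    o=env.get_obs()
    p=np.array(o['tool_pos']) if p is None else p
    Rt=R.from_euler('xyz',o['tool_rot'],degrees=True) if Rt is None else Rt
    Rg=R.from_euler('xyz',[180,0,yaw],degrees=True)
    rv=(Rt.inv()*Rg).as_rotvec(degrees=True); n=int(np.ceil(np.linalg.norm(rv)/10.3-1e-3)) if np.linalg.norm(rv)>.15 else 0
    if n: print('turn',n,'x',np.round(rv/n/180,4))
    for w in way:
        d=Rg.inv().apply(np.array(w)-p); m=max(1,int(np.ceil(np.linalg.norm(d)/.06)))
        print('move',m,'x',np.round(d/m/.08,3)); p=np.array(w)
    return p,Rg
if __name__=='__main__':
    a=[float(v) for v in sys.argv[1:]]; plan(a[0],[a[i:i+3] for i in range(1,len(a),3)])
E
python3 go.py 3 .5 -.1 .40
```

```text
turn 2 x [-0.0003  0.0001  0.0526]
move 10 x [ 0.354 -0.61  -0.223]
```

```bash
python3 -m creep '{"translation":[[0,0,-0.3],[0,0,-0.3],[0.35,-0.61,-0.2],[0.35,-0.61,-0.2],[0.35,-0.61,-0.2]],"turn":[[0,0,0.0526],[0,0,0.0526],[0,0,0],[0,0,0],[0,0,0]],"grip":[1,1,1,1,1]}' 
python3 -m creep '{"translation":[[0.35,-0.61,-0.2],[0.35,-0.61,-0.2],[0.35,-0.61,-0.2],[0.35,-0.61,-0.1],[0.35,-0.61,-0.1]],"turn":[[0,0,0],[0,0,0],[0,0,0],[0,0,0],[0,0,0]],"grip":[1,1,1,1,1]}' 
python3 -m creep '{"translation":[[0.35,-0.61,0],[0.35,-0.61,0],[0,0,0]],"turn":[[0,0,0],[0,0,0],[0,0,0]],"grip":[1,1,1]}'
python3 - <<'E'
from h import *
c=cam('wrist');save(c,'w1');np.savez('pics/w1.npz',**c)
for r,n,z,t in moulds(c): print(np.round(r[0],1),np.round(r[1],1),round(r[2],1),n,round(z,4))
E
```

```text
time_s: 0.72
tool_pos: [0.3196, -0.4505, 0.3186]
tool_rot: [-180.0, 0.0, 3.0]
force: [0.7, -0.5, 0.2]
grip_width: 0.0869
grasp_force: 0.0
time_s: 1.35
tool_pos: [0.4465, -0.1996, 0.3827]
tool_rot: [180.0, 0.0, 3.0]
force: [0.4, 0.1, 0.1]
grip_width: 0.0871
grasp_force: 0.0
time_s: 1.72
tool_pos: [0.4981, -0.0952, 0.3823]
tool_rot: [-179.9, -0.0, 3.6]
force: [-0.1, -0.8, -0.4]
grip_width: 0.0869
grasp_force: 0.0
[423.5 262.4] [35.  63.4] 75.6 1006 0.0655
[435.5 110.2] [47.6 62.7] 67.8 1415 0.0659
[ 411.6 -239.5] [59.1 62.3] 86.6 1638 0.066
```

View pics/w1.png

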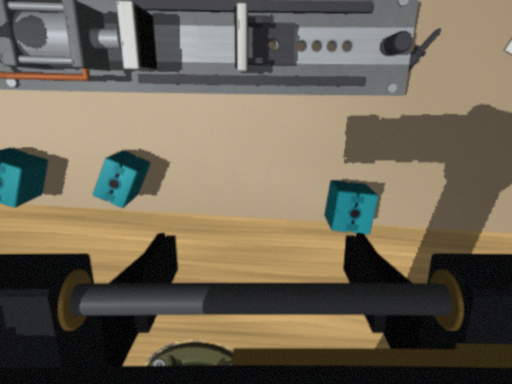

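The wrist view from above, with up = +x and left = +y, shows the three moulds at (352,207), (121,178) and (18,178). The tail face is at (242,35), the pin holes at (272–347,45), the parked pin at (400,43) and the platen at (130,35).

Run:
```python
from h import *
d=np.load('pics/w1.npz');c={k:d[k] for k in d};W=pts(c)
yaw=np.radians(2.95);o=np.array([.629,-.010])
def tobed(W): q=W[...,:2]-o; return np.stack([q[...,0]*np.cos(yaw)+q[...,1]*np.sin(yaw),-q[...,0]*np.sin(yaw)+q[...,1]*np.cos(yaw),W[...,2]],-1)
B=tobed(W)
# near long edge of bed (x=-62) : min x by y for z .04-.054
sel=(B[...,2]>.044)&(B[...,2]<.054)
for y0 in range(-270,120,30):
    s=sel&(abs(B[...,1]*1000-y0)<8)&(abs(B[...,0])<.08)
    if s.sum(): print(y0,s.sum(),np.round(np.percentile(B[s][:,0]*1000,[1,99]),1))
s=sel&(abs(B[...,0])<.06); print('end y',np.percentile(B[s][:,1],[.5]))
def rep(n,s): q=B[s]; print(n,s.sum(),np.round(np.percentile(q,[2,50,98],axis=0)*1000,1).tolist())
rep('pin',(B[...,2]>.090)&(B[...,2]<.106)&(abs(B[...,1]+.235)<.03)&(abs(B[...,0])<.03))
rep('tailtop',(B[...,2]>.113)&(B[...,2]<.125)&(B[...,1]<.03)&(B[...,1]>-.2)&(abs(B[...,0])<.06))
rep('platentop',(B[...,2]>.110)&(B[...,2]<.125)&(B[...,1]<.12)&(B[...,1]>.04)&(abs(B[...,0])<.06))
for k in 'ab':
    e=np.load('pics/s0.npz');c={n[1:]:e[n] for n in e if n[0]==k};B=tobed(pts(c));
    rep(k+'pin',(B[...,2]>.090)&(B[...,2]<.106)&(abs(B[...,1]+.235)<.03)&(abs(B[...,0])<.03))
    rep(k+'knob',(B[...,2]>.222)&(B[...,2]<.27)&(abs(B[...,1]-.25)<.05)&(abs(B[...,0])<.04))
    rep(k+'tailtop',(B[...,2]>.113)&(B[...,2]<.125)&(B[...,1]<.03)&(B[...,1]>-.2)&(abs(B[...,0])<.06))
    rep(k+'platentop',(B[...,2]>.110)&(B[...,2]<.125)&(B[...,1]<.12)&(B[...,1]>.04)&(abs(B[...,0])<.06))
```

```text
-270 795 [-62.7  51.4]
-240 1015 [-61.6  51.6]
-210 881 [-61.7  36.5]
-180 836 [-61.9  51.5]
-150 801 [-62.1  51.4]
-120 544 [-61.1  37.3]
-90 364 [-61.4  37.3]
-60 312 [-61.8  37.3]
-30 888 [-62.   37.1]
0 879 [-61.1  37.2]
30 871 [-61.5  37. ]
60 583 [-62.   36.7]
90 225 [-62.6  48.2]
end y [-0.27384938]
pin 364 [[-11.7, -254.6, 91.1], [-1.2, -243.2, 99.2], [8.8, -233.8, 101.5]]
tailtop 796 [[-34.0, -61.2, 115.1], [0.5, -55.3, 118.9], [32.0, -48.3, 120.8]]
platentop 1422 [[-34.8, 59.6, 111.4], [-0.5, 69.0, 118.9], [32.1, 80.1, 121.0]]
apin 130 [[-10.5, -255.8, 90.9], [2.0, -246.6, 98.1], [10.2, -235.8, 100.4]]
aknob 160 [[-10.4, 224.3, 226.2], [5.7, 231.7, 245.3], [16.7, 247.3, 256.9]]
atailtop 160 [[-31.1, -60.1, 113.2], [4.2, -56.1, 117.5], [35.1, -46.7, 119.6]]
aplatentop 214 [[-31.6, 60.4, 110.8], [1.9, 67.5, 117.3], [33.8, 81.7, 119.7]]
bpin 71 [[-11.2, -252.4, 91.0], [-1.3, -239.8, 98.8], [9.1, -232.1, 103.8]]
bknob 308 [[-16.4, 229.4, 235.4], [-7.1, 246.6, 251.8], [9.3, 257.8, 259.2]]
btailtop 175 [[-33.5, -60.3, 113.9], [-2.1, -51.5, 118.9], [32.7, -45.3, 123.1]]
bplatentop 299 [[-34.2, 61.2, 110.7], [-1.4, 75.2, 119.0], [33.3, 82.9, 122.3]]
```

```bash
cat >> h.py <<'E'
O=np.array([.629,-.0193]);YAW=2.95
def bed(x,y,z):
    a=np.radians(YAW); return [O[0]+x*np.cos(a)-y*np.sin(a),O[1]+x*np.sin(a)+y*np.cos(a),z]
def tobed(W):
    a=np.radians(YAW);q=np.asarray(W)[...,:2]-O; return np.stack([q[...,0]*np.cos(a)+q[...,1]*np.sin(a),-q[...,0]*np.sin(a)+q[...,1]*np.cos(a),np.asarray(W)[...,2]],-1)
E
cat > gob.py <<'E'
# gob.py yawrel x y z ... in bed frame (TCP)
import sys
from h import *; from go import plan
a=[float(v) for v in sys.argv[1:]]
o=env.get_obs(); print('now bed',np.round(tobed(o['tool_pos']),4),'yawrel',round(o['tool_rot'][2]-YAW,2))
plan(YAW+a[0],[bed(*a[i:i+3]) for i in range(1,len(a),3)])
E
python3 gob.py 0 0 .251 .31 0 .251 .223
```

```text
now bed [-0.1357 -0.0725  0.3822] yawrel 0.34
turn 1 x [-0.0001  0.0002  0.0019]
move 6 x [ 0.283 -0.674  0.15 ]
move 2 x [ 0.    -0.     0.544]
```

```bash
python3 -m creep '{"translation":[[0.283,-0.674,0.15],[0.283,-0.674,0.15],[0.283,-0.674,0.15],[0.283,-0.674,0.15],[0.283,-0.674,0.15]],"turn":[[0,0,0.002],[0,0,0],[0,0,0],[0,0,0],[0,0,0]],"grip":[1,1,1,1,1]}' >/dev/null
python3 -m creep '{"translation":[[0.283,-0.674,0.15],[0,0,0],[0,0,0]],"turn":[[0,0,0],[0,0,0],[0,0,0]],"grip":[1,1,1]}'
python3 - <<'E'
from h import *
c=cam('wrist');save(c,'w2');np.savez('pics/w2.npz',**c)
B=tobed(pts(c))
s=(B[...,2]>.222)&(B[...,2]<.27)&(abs(B[...,1]-.25)<.04)&(abs(B[...,0])<.04)
print(s.sum(),np.round(np.percentile(B[s],[2,50,98],axis=0)*1000,1).tolist() if s.sum() else 0)
E
python3 gob.py 0 0 .251 .223
```

```text
time_s: 2.78
tool_pos: [0.6179, 0.2264, 0.3098]
tool_rot: [179.9, 0.1, 2.5]
force: [0.7, 1.0, -0.9]
grip_width: 0.0874
grasp_force: 0.0
1784 [[-11.8, 234.9, 241.8], [4.4, 249.4, 254.0], [16.0, 264.4, 259.1]]
now bed [0.0018 0.2452 0.3105] yawrel -0.51
turn 1 x [ 0.0006 -0.0001 -0.0028]
move 2 x [-0.011 -0.036  0.547]
```

View pics/w2.png

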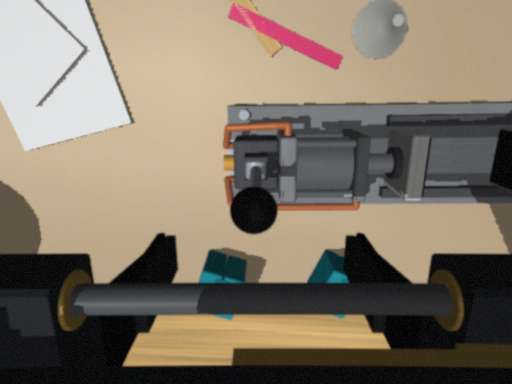

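The view from above shows the knob at (254,210), between the fingers.

```bash
python3 -m creep '{"translation":[[0,-0.03,0.54],[0,-0.03,0.54],[0,0,0],[0,0,0]],"turn":[[0,0,0],[0,0,0],[0,0,0],[0,0,0]],"grip":[1,1,0.3,0.3]}' 25
python3 -m creep '{"translation":[[0,0,0],[0,0,0],[0,0,0],[0,0,0],[0,0,0]],"turn":[[0,0,0],[0,0,0],[0,0,0],[0,0,0],[0,0,0]],"grip":[0.3,0.3,0.3,0.3,0.3]}' 
python3 gob.py 0 0 .307 .21
```

```text
time_s: 3.32
tool_pos: [0.6184, 0.232, 0.2266]
tool_rot: [180.0, -0.2, 2.5]
force: [-0.4, -0.1, -0.6]
grip_width: 0.0746
grasp_force: 0.0
time_s: 3.95
tool_pos: [0.6172, 0.2333, 0.2242]
tool_rot: [180.0, -0.0, 2.6]
force: [-0.7, 0.1, 0.3]
grip_width: 0.0323
grasp_force: 25.0
now bed [0.0012 0.2529 0.2242] yawrel -0.31
turn 1 x [ 0.0001 -0.     -0.0017]
move 1 x [-0.015 -0.676  0.178]
```

```bash
python3 -m creep '{"translation":[[0,-0.2,0.02],[0,-0.2,0.05],[0,-0.17,0.05],[0,-0.11,0.05],[0,0,0]],"turn":[[0,0,0],[0,0,0],[0,0,0],[0,0,0],[0,0,0]],"grip":[0.3,0.3,0.3,0.3,0.3]}'
for i in 1 2 3 4; do python3 -m creep '{"translation":[[0,0,0],[0,0,0],[0,0,0],[0,0,0],[0,0,0]],"turn":[[0,0,0],[0,0,0],[0,0,0],[0,0,0],[0,0,0]],"grip":[0.3,0.3,0.3,0.3,0.3]}' >/dev/null; done
cat > plat.py <<'E'
from h import *
for n in ('side','wrist'):
    c=cam(n); B=tobed(pts(c))
    s=(B[...,2]>.110)&(B[...,2]<.125)&(B[...,1]<.115)&(B[...,1]>.04)&(abs(B[...,0])<.045)
    k=(B[...,2]>.20)&(B[...,2]<.27)&(abs(B[...,1]-.25)<.08)&(abs(B[...,0])<.02)
    print(n,s.sum(),np.round(np.percentile(B[s][:,1]*1000,[1,5,50,95]),1) if s.sum() else '')
o=env.get_obs(); print(o['time_s'],np.round(tobed(o['tool_pos']),4),np.round(o['force'],1),o['grip_width'])
E
python3 plat.py
```

```text
time_s: 4.58
tool_pos: [0.6159, 0.2813, 0.2098]
tool_rot: [179.4, 0.1, 2.4]
force: [-0.8, -10.7, 3.8]
grip_width: 0.0318
grasp_force: 24.9
side 310 [ 90.   91.8 104.2 111.3]
wrist 978 [102.5 104.4 109.7 110.8]
7.175 [0.0023 0.3014 0.2097] [-0.7 -8.7  1.8] 0.03159706456414592
```

```bash
python3 -m creep '{"translation":[[0,-0.05,0.02],[0,0,0],[0,0,0],[0,0,0],[0,0,0]],"turn":[[0,0,0],[0,0,0],[0,0,0],[0,0,0],[0,0,0]],"grip":[0.3,0.3,0.3,0.3,0.3]}' >/dev/null
for i in 1 2; do python3 -m creep '{"translation":[[0,0,0],[0,0,0],[0,0,0],[0,0,0],[0,0,0]],"turn":[[0,0,0],[0,0,0],[0,0,0],[0,0,0],[0,0,0]],"grip":[0.3,0.3,0.3,0.3,0.3]}' ; done
python3 plat.py; python3 gob.py 0 0 .251 .223
```

```text
time_s: 8.43
tool_pos: [0.6156, 0.2848, 0.208]
tool_rot: [179.4, 0.1, 2.4]
force: [-1.0, -10.7, 2.1]
grip_width: 0.0323
grasp_force: 25.4
time_s: 9.05
tool_pos: [0.6156, 0.2848, 0.208]
tool_rot: [179.4, 0.1, 2.4]
force: [-1.0, -10.3, 2.1]
grip_width: 0.0317
grasp_force: 25.4
side 312 [ 89.9  92.7 104.6 111.5]
wrist 567 [105.9 107.4 109.9 111. ]
9.15 [0.0023 0.3044 0.208 ] [ -0.4 -11.4   2.2] 0.031535845483864317
now bed [0.0023 0.3044 0.208 ] yawrel -0.59
turn 1 x [ 0.0035  0.0005 -0.0033]
move 1 x [-0.029  0.668 -0.188]
```

```bash
python3 -m creep '{"translation":[[0,0.2,-0.06],[0,0.2,-0.06],[0,0.2,-0.05],[0,0.13,-0.03],[0,0,0]],"turn":[[0,0,0],[0,0,0],[0,0,0],[0,0,0],[0,0,0]],"grip":[0.3,0.3,0.3,0.3,0.3]}'
python3 -m creep '{"translation":[[0,0,0],[0,0,0],[0,0,0],[0,0,-0.6],[0,0,-0.6]],"turn":[[0,0,0],[0,0,0],[0,0,0],[0,0,0],[0,0,0]],"grip":[1,1,1,1,1]}'
python3 gob.py 0 0 -.02 .24
```

```text
time_s: 9.78
tool_pos: [0.6176, 0.2318, 0.2243]
tool_rot: [179.9, -0.0, 2.5]
force: [5.3, -0.0, -9.5]
grip_width: 0.0328
grasp_force: 25.0
time_s: 10.4
tool_pos: [0.6165, 0.2335, 0.3222]
tool_rot: [180.0, 0.1, 2.7]
force: [0.7, 0.0, 0.4]
grip_width: 0.0745
grasp_force: 0.0
now bed [0.0005 0.2531 0.3222] yawrel -0.27
turn 1 x [ 0.0001  0.0003 -0.0015]
move 5 x [-0.001  0.683  0.205]
```

```bash
python3 -m creep '{"translation":[[0,0.68,0.2],[0,0.68,0.2],[0,0.68,0.2],[0,0.68,0.2],[0,0.68,0.2]],"turn":[[0,0,0],[0,0,0],[0,0,0],[0,0,0],[0,0,0]],"grip":[1,1,1,1,1]}' >/dev/null
python3 -m creep '{"translation":[[0,0,0],[0,0,0]],"turn":[[0,0,0],[0,0,0]],"grip":[1,1]}'
cat > tail.py <<'E'
from h import *
c=cam('wrist');np.savez('pics/wt.npz',**c)
B=tobed(pts(c))
def rep(n,s): q=B[s]; print(n,s.sum(),np.round(np.percentile(q,[2,50,98],axis=0)*1000,1).tolist() if s.sum() else '')
rep('wall',(B[...,2]>.116)&(B[...,2]<.125)&(B[...,1]<.03)&(B[...,1]>-.2)&(abs(B[...,0])<.06))
rep('pin',(B[...,2]>.09)&(B[...,2]<.12)&(abs(B[...,1]+.235)<.03)&(abs(B[...,0])<.03))
rep('plat',(B[...,2]>.116)&(B[...,2]<.125)&(B[...,1]>.03)&(B[...,1]<.11)&(abs(B[...,0])<.06))
# dark holes along the centre line
g=cv2.cvtColor(c['frame'],cv2.COLOR_RGB2GRAY); save(c,'tail%d'%(env.get_obs()['time_s']*10))
E
python3 tail.py; ls pics/tail*; python3 gob.py 0 0 -.045 .102
```

```text
time_s: 11.28
tool_pos: [0.6296, -0.0375, 0.2414]
tool_rot: [-179.9, -0.0, 2.7]
force: [-0.1, 0.6, 0.0]
grip_width: 0.0872
grasp_force: 0.0
wall 1170 [[-32.6, -51.9, 116.2], [2.1, -45.6, 119.1], [33.1, -38.8, 120.7]]
pin 654 [[-10.5, -243.5, 91.0], [0.8, -232.3, 99.3], [11.2, -224.4, 101.1]]
plat 1851 [[-32.8, 89.5, 116.3], [2.3, 99.0, 119.2], [34.1, 108.8, 120.8]]
pics/tail113.png
now bed [-1.000e-04 -1.710e-02  2.417e-01] yawrel -0.18
turn 1 x [-0.0003 -0.0003 -0.001 ]
move 3 x [0.    0.116 0.582]
```

```bash
python3 -m creep '{"translation":[[0,0.116,0.58],[0,0.116,0.58],[0,0.116,0.58],[0,0,0],[0,0,0]],"turn":[[0,0,0],[0,0,0],[0,0,0],[0,0,0],[0,0,0]],"grip":[1,1,1,1,0.05]}' 40
python3 -m creep '{"translation":[[0,0,0],[0,0,0],[0,0,0],[0,0,0],[0,0,0]],"turn":[[0,0,0],[0,0,0],[0,0,0],[0,0,0],[0,0,0]],"grip":[0.05,0.05,0.05,0.05,0.05]}' 
python3 -m creep '{"translation":[[0,0,0],[0,0,0],[0,0,0],[0,0,0],[0,0,0]],"turn":[[0,0,0],[0,0,0],[0,0,0],[0,0,0],[0,0,0]],"grip":[0.05,0.05,0.05,0.05,0.05]}' 
python3 gob.py 0 0 -.103 .102
```

```text
time_s: 11.95
tool_pos: [0.6324, -0.0641, 0.1042]
tool_rot: [-180.0, -0.2, 2.8]
force: [0.6, 0.8, 0.5]
grip_width: 0.0824
grasp_force: 0.0
time_s: 12.58
tool_pos: [0.6309, -0.0663, 0.1017]
tool_rot: [180.0, 0.0, 2.6]
force: [0.0, 0.8, -0.6]
grip_width: 0.0349
grasp_force: 0.0
time_s: 13.2
tool_pos: [0.6308, -0.0653, 0.1017]
tool_rot: [-179.9, 0.0, 2.7]
force: [-0.4, 2.5, 0.2]
grip_width: 0.0139
grasp_force: 40.0
now bed [-0.0005 -0.046   0.1017] yawrel -0.27
turn 1 x [-0.0003  0.     -0.0015]
move 1 x [ 0.007  0.713 -0.004]
```

```bash
python3 -m creep '{"translation":[[0,0.15,0],[0,0.2,0],[0,0.2,0],[0,0.17,0],[0,0,0]],"turn":[[0,0,0],[0,0,0],[0,0,0],[0,0,0],[0,0,0]],"grip":[0.05,0.05,0.05,0.05,0.05]}' 
python3 -m creep '{"translation":[[0,0,0],[0,0,0]],"turn":[[0,0,0],[0,0,0]],"grip":[0.05,0.05]}'
python3 gob.py 0 0 -.103 .102
```

```text
time_s: 13.82
tool_pos: [0.634, -0.1282, 0.1017]
tool_rot: [179.8, -0.1, 2.4]
force: [4.4, -3.1, -3.7]
grip_width: 0.0137
grasp_force: 40.0
time_s: 14.08
tool_pos: [0.6338, -0.125, 0.1017]
tool_rot: [179.9, -0.0, 2.6]
force: [3.8, -2.8, -3.4]
grip_width: 0.014
grasp_force: 40.0
now bed [-0.0006 -0.1058  0.1017] yawrel -0.35
turn 1 x [ 0.0005 -0.0002 -0.002 ]
move 1 x [ 0.008 -0.035 -0.004]
```

```bash
python3 -m creep '{"translation":[[0,0,0],[0,0,0],[0,0,0],[0,0,-0.6],[0,0,-0.6]],"turn":[[0,0,0],[0,0,0],[0,0,0],[0,0,0],[0,0,0]],"grip":[1,1,1,1,1]}' >/dev/null
python3 -m creep '{"translation":[[0,0,-0.6],[0,0,0],[0,0,0]],"turn":[[0,0,0],[0,0,0],[0,0,0]],"grip":[1,1,1]}'
python3 tail.py
python3 - <<'E'
from h import *
d=np.load('pics/wt.npz');c={k:d[k] for k in d}
g=c['frame']; u=proj(c,[bed(0,y/1000,z) for y,z in ((-141,.0635),(-141,.05),(-161,.05),(-181,.05),(-235,.1))]); print(u.round(1))
x,y=u[0].astype(int); cr=g[y-35:y+35,x-60:x+90]; cv2.imwrite('pics/eye1.png',cv2.cvtColor(cv2.resize(cr,None,fx=5,fy=5,interpolation=cv2.INTER_NEAREST),cv2.COLOR_RGB2BGR)); print(x-60,y-35)
E
```

```text
time_s: 15.08
tool_pos: [0.6331, -0.1234, 0.2453]
tool_rot: [180.0, 0.1, 2.7]
force: [0.2, -0.0, -0.3]
grip_width: 0.0832
grasp_force: 0.0
wall 1120 [[-33.0, -113.5, 116.2], [2.7, -107.4, 119.1], [33.1, -100.2, 120.7]]
pin 571 [[-10.4, -245.2, 91.3], [0.7, -233.5, 99.5], [10.6, -224.2, 101.2]]
plat 1979 [[-32.7, 89.2, 116.2], [2.2, 98.5, 119.1], [33.6, 108.7, 120.8]]
[[295.4 169. ]
 [294.2 166.1]
 [313.  166. ]
 [332.  165.9]
 [402.  177.5]]
235 134
```

View pics/eye1.png

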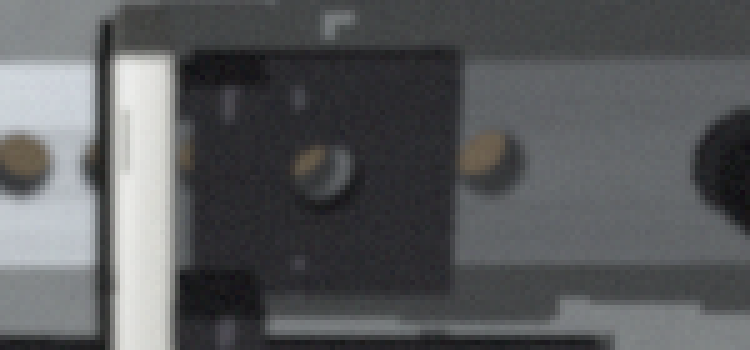

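The crop shows the eye at about (299,168) in the full image and the target bed hole behind it at about (295,166). The tail therefore has to come back about 3 mm towards the platen.

```bash
python3 gob.py 0 0 -.105 .102
```

```text
now bed [-0.0017 -0.1043  0.2444] yawrel -0.3
turn 1 x [-0.0001  0.0008 -0.0017]
move 3 x [0.007 0.003 0.593]
```

```bash
python3 -m creep '{"translation":[[0.007,0,0.593],[0.007,0,0.593],[0.007,0,0.593],[0,0,0],[0,0,0]],"turn":[[0,0,0],[0,0,0],[0,0,0],[0,0,0],[0,0,0]],"grip":[0.8,0.5,0.5,0.5,0.05]}' >/dev/null
python3 -m creep '{"translation":[[0,0,0],[0,0,0],[0,0,0],[0,0,0],[0,0,0]],"turn":[[0,0,0],[0,0,0],[0,0,0],[0,0,0],[0,0,0]],"grip":[0.05,0.05,0.05,0.05,0.05]}' 
python3 gob.py 0 0 -.1025 .102
```

```text
time_s: 16.38
tool_pos: [0.6358, -0.1241, 0.1044]
tool_rot: [179.9, -0.1, 2.6]
force: [-0.7, -1.1, 5.0]
grip_width: 0.0136
grasp_force: 40.0
now bed [ 0.0014 -0.105   0.1044] yawrel -0.33
turn 1 x [ 0.0003 -0.0004 -0.0018]
move 1 x [-0.017 -0.032  0.03 ]
```

```bash
python3 -m creep '{"translation":[[0,-0.035,0],[0,0,0],[0,0,0]],"turn":[[0,0,0],[0,0,0],[0,0,0]],"grip":[0.05,0.05,0.05]}' 
python3 gob.py 0 0 -.1029 .104
```

```text
time_s: 16.75
tool_pos: [0.6357, -0.1221, 0.1044]
tool_rot: [179.9, -0.1, 2.6]
force: [-0.8, -1.7, 5.1]
grip_width: 0.0134
grasp_force: 40.0
now bed [ 0.0014 -0.103   0.1044] yawrel -0.35
turn 1 x [ 0.0006 -0.0004 -0.002 ]
move 1 x [-0.017 -0.002  0.005]
```

Good. Release, rise, and look over the eye and pin.

```bash
python3 -m creep '{"translation":[[0,0,0],[0,0,0],[0,0,0],[0,0,-0.6],[0,0,-0.6]],"turn":[[0,0,0],[0,0,0],[0,0,0],[0,0,0],[0,0,0]],"grip":[0.6,0.6,0.6,0.6,0.6]}' >/dev/null
python3 -m creep '{"translation":[[0,0.4,-0.4],[0,0.4,0],[0,0,0],[0,0,0]],"turn":[[0,0,0],[0,0,0],[0,0,0],[0,0,0]],"grip":[0.6,0.6,0.6,0.6]}'
python3 tail.py
python3 - <<'E'
from h import *
d=np.load('pics/wt.npz');c={k:d[k] for k in d}
g=c['frame']; u=proj(c,[bed(0,y/1000,z) for y,z in ((-141,.0635),(-141,.05),(-161,.05),(-181,.05),(-235,.1))]); print(u.round(1))
x,y=u[0].astype(int); cr=g[y-45:y+45,x-40:x+110]; cv2.imwrite('pics/eye2.png',cv2.cvtColor(cv2.resize(cr,None,fx=5,fy=5,interpolation=cv2.INTER_NEAREST),cv2.COLOR_RGB2BGR)); print(x-40,y-45)
E
```

```text
time_s: 17.88
tool_pos: [0.6378, -0.1837, 0.2307]
tool_rot: [-179.9, 0.1, 2.7]
force: [0.1, -0.0, 0.3]
grip_width: 0.0523
grasp_force: 0.0
wall 1237 [[-32.8, -111.0, 116.1], [1.9, -105.3, 119.1], [33.3, -97.9, 120.7]]
pin 565 [[-9.8, -245.7, 91.8], [1.0, -234.8, 99.6], [10.7, -224.7, 101.2]]
plat 0 
[[235.7 174.3]
 [236.6 171.1]
 [256.2 171. ]
 [275.7 170.9]
 [339.4 183.9]]
195 129
```

View pics/eye2.png

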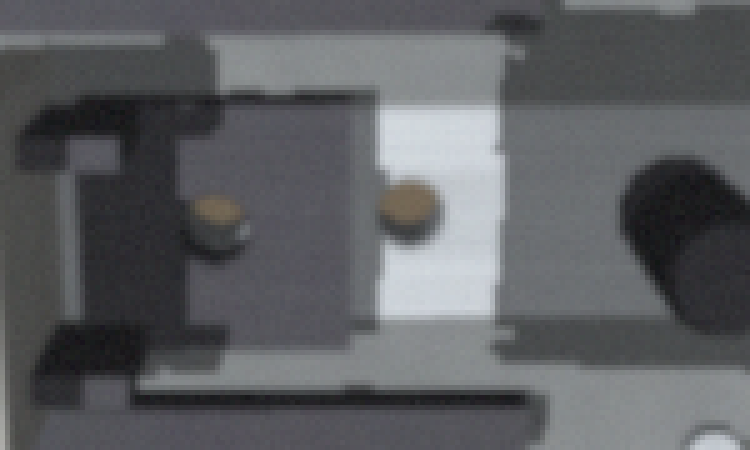

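The crop shows the tan bench through the eye, so the eye and hole line up at about (238,174). The pin top is at about (337,187).

```bash
sed -i 's/^O=.*/O=np.array([.6293,-.0206]);YAW=2.75/' h.py; python3 gob.py 90 0 -.237 .19 0 -.237 .078
```

```text
now bed [ 0.0008 -0.1627  0.2309] yawrel -0.01
turn 9 x [-0.0001 -0.     -0.0556]
move 2 x [-0.465 -0.005  0.255]
move 2 x [ 0.  -0.   0.7]
```

```bash
sed -i 's/YAW=2.75/YAW=2.95/' h.py
python3 -m creep '{"translation":[[0,0,0],[0,0,0],[0,0,0],[0,0,0],[0,0,0]],"turn":[[0,0,-0.0557],[0,0,-0.0557],[0,0,-0.0557],[0,0,-0.0557],[0,0,-0.0557]],"grip":[0.6,0.6,0.6,0.6,0.6]}' >/dev/null
python3 -m creep '{"translation":[[0,0,0],[0,0,0],[0,0,0],[0,0,0],[0,0,0]],"turn":[[0,0,-0.0557],[0,0,-0.0557],[0,0,-0.0557],[0,0,-0.0557],[0,0,0]],"grip":[0.6,0.6,0.6,0.6,0.6]}' >/dev/null
python3 -m creep '{"translation":[[-0.465,0,0.25],[-0.465,0,0.25],[0,0,0],[0,0,0]],"turn":[[0,0,0],[0,0,0],[0,0,0],[0,0,0]],"grip":[0.6,0.6,0.6,0.6]}'
python3 tail.py; python3 gob.py 90 0 -.237 .078
```

```text
time_s: 19.68
tool_pos: [0.6421, -0.2576, 0.1915]
tool_rot: [180.0, -0.1, 92.8]
force: [0.2, 0.7, -0.4]
grip_width: 0.052
grasp_force: 0.0
wall 796 [[-33.5, -109.6, 116.5], [-0.2, -108.1, 118.9], [32.3, -106.5, 120.5]]
pin 726 [[-10.8, -244.0, 91.4], [-0.7, -233.0, 99.5], [10.2, -223.5, 101.1]]
plat 0 
now bed [ 0.0009 -0.2367  0.1921] yawrel 89.96
move 2 x [-0.002 -0.006  0.713]
```

```bash
python3 -m creep '{"translation":[[0,0,0.71],[0,0,0.71],[0,0,0],[0,0,0],[0,0,0]],"turn":[[0,0,0],[0,0,0],[0,0,0],[0,0,0],[0,0,0]],"grip":[0.6,0.6,0.6,0.2,0.2]}' 35
python3 -m creep '{"translation":[[0,0,0],[0,0,0],[0,0,0],[0,0,0],[0,0,0]],"turn":[[0,0,0],[0,0,0],[0,0,0],[0,0,0],[0,0,0]],"grip":[0.2,0.2,0.2,0.2,0.2]}'
python3 gob.py 90 0 -.237 .17
```

```text
time_s: 20.35
tool_pos: [0.6441, -0.259, 0.0815]
tool_rot: [179.7, 0.1, 92.9]
force: [0.3, -0.1, 1.2]
grip_width: 0.0394
grasp_force: 0.0
time_s: 20.98
tool_pos: [0.6423, -0.2594, 0.0793]
tool_rot: [179.9, 0.1, 92.9]
force: [-1.3, 0.1, 6.7]
grip_width: 0.023
grasp_force: 34.9
now bed [ 0.0007 -0.2392  0.0793] yawrel 89.9
move 2 x [ 0.014 -0.005 -0.567]
```

```bash
python3 -m creep '{"translation":[[0,0,-0.3],[0,0,-0.5],[0,0,-0.3],[0.39,0,0],[0.39,0,0]],"turn":[[0,0,0],[0,0,0],[0,0,0],[0,0,0],[0,0,0]],"grip":[0.2,0.2,0.2,0.2,0.2]}'
python3 -m creep '{"translation":[[0.386,0,0],[0,0,0],[0,0,0],[0,0,0]],"turn":[[0,0,0],[0,0,0],[0,0,0],[0,0,0]],"grip":[0.2,0.2,0.2,0.2]}'
python3 gob.py 90 0.0005 -.1459 .10
python3 - <<'E'
from h import *
c=cam('wrist');save(c,'w3');np.savez('pics/w3.npz',**c)
c=cam('side');np.savez('pics/s3.npz',**c)
u=proj(c,bed(0,-.141,.08))[0].astype(int);print(u)
a=cv2.resize(c['frame'][u[1]-50:u[1]+50,u[0]-66:u[0]+66],None,fx=4,fy=4)
cc=cam('scene');np.savez('pics/c3.npz',**cc)
u=proj(cc,bed(0,-.141,.08))[0].astype(int);print(u)
b=cv2.resize(cc['frame'][u[1]-50:u[1]+50,u[0]-33:u[0]+33],None,fx=4,fy=4)
cv2.imwrite('pics/ins1.png',cv2.cvtColor(np.hstack([a,b]),cv2.COLOR_RGB2BGR))
E
```

```text
time_s: 21.6
tool_pos: [0.6384, -0.1964, 0.1657]
tool_rot: [180.0, -0.0, 92.8]
force: [1.2, 1.0, -1.8]
grip_width: 0.0232
grasp_force: 34.9
time_s: 22.1
tool_pos: [0.6369, -0.1677, 0.1654]
tool_rot: [-180.0, 0.0, 92.7]
force: [0.3, -0.0, -1.0]
grip_width: 0.0225
grasp_force: 34.9
now bed [ 0.     -0.1473  0.1654] yawrel 89.79
turn 1 x [-0.0002  0.0002 -0.0012]
move 2 x [0.009 0.003 0.409]
[275 191]
[222 256]
```

View pics/ins1.png

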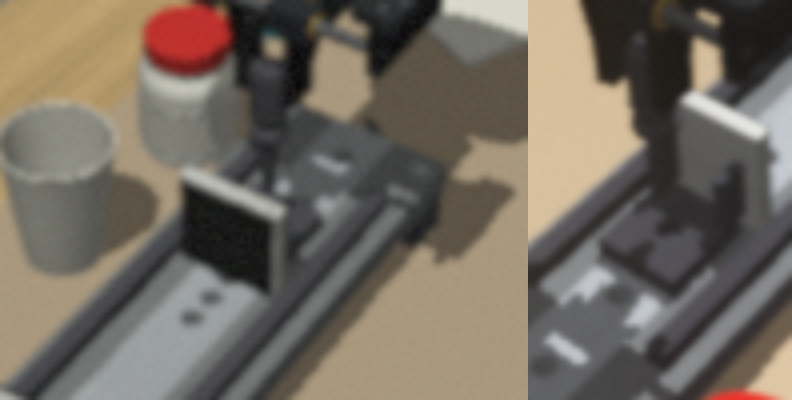

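The pin hangs almost upright over the foot, with its shank at (270,165) in the crop, behind the tail wall.

```bash
python3 -m creep '{"translation":[[0.018,0.006,0.1],[0,0,0.15],[0,0,0.1],[0,0,0.1],[0,0,0]],"turn":[[0,0,0],[0,0,0],[0,0,0],[0,0,0],[0,0,0]],"grip":[0.2,0.2,0.2,0.2,0.2]}'
python3 gob.py 90 0.0005 -.1459 .0925
```

```text
time_s: 22.88
tool_pos: [0.6373, -0.1648, 0.1289]
tool_rot: [-180.0, 0.0, 92.9]
force: [0.6, 0.3, -2.0]
grip_width: 0.0233
grasp_force: 34.9
now bed [ 0.0005 -0.1444  0.1289] yawrel 89.91
move 1 x [-0.019 -0.     0.456]
```

```bash
python3 -m creep '{"translation":[[-0.01,0,0.08],[0,0,0.08],[0,0,0.08],[0,0,0]],"turn":[[0,0,0],[0,0,0],[0,0,0],[0,0,0]],"grip":[0.2,0.2,0.2,0.2]}'
python3 gob.py 90 0.0005 -.1459 .0925
```

```text
time_s: 23.38
tool_pos: [0.6372, -0.1653, 0.1099]
tool_rot: [-179.9, -0.0, 92.9]
force: [-0.6, 0.5, 0.2]
grip_width: 0.0232
grasp_force: 34.9
now bed [ 0.0004 -0.1449  0.1099] yawrel 89.92
move 1 x [-0.012  0.001  0.217]
```

```bash
python3 -m creep '{"translation":[[0,0,0.08],[0,0,0.08],[0,0,0.05],[0,0,0]],"turn":[[0,0,0],[0,0,0],[0,0,0],[0,0,0]],"grip":[0.2,0.2,0.2,0.2]}'
python3 gob.py 90 0.0005 -.1459 .0925
```

```text
time_s: 23.88
tool_pos: [0.6374, -0.1652, 0.0935]
tool_rot: [-180.0, -0.0, 92.9]
force: [-0.6, 1.0, -1.3]
grip_width: 0.023
grasp_force: 34.9
now bed [ 0.0006 -0.1449  0.0935] yawrel 89.92
move 1 x [-0.013 -0.002  0.012]
```

```bash
python3 -m creep '{"translation":[[0,0,0.01],[0,0,0],[0,0,0],[0,0,0],[0,0,-0.5]],"turn":[[0,0,0],[0,0,0],[0,0,0],[0,0,0],[0,0,0]],"grip":[0.2,0.5,0.5,0.5,0.5]}'
python3 -m creep '{"translation":[[0,0,-0.6],[0,0,-0.6],[0,0,0]],"turn":[[0,0,0],[0,0,0],[0,0,0]],"grip":[1,1,1]}'
python3 tail.py
python3 - <<'E'
from h import *
d=np.load('pics/wt.npz');c={k:d[k] for k in d};B=tobed(pts(c))
s=(B[...,2]>.10)&(B[...,2]<.13)&(abs(B[...,1]+.141)<.02)&(abs(B[...,0])<.03)
print('pin',s.sum(),np.round(np.percentile(B[s],[2,50,98],axis=0)*1000,1).tolist())
E
python3 go.py 88 .411 -.25 .25
```

```text
time_s: 24.5
tool_pos: [0.6351, -0.1653, 0.1302]
tool_rot: [-179.6, -0.1, 92.9]
force: [-0.2, 0.1, 0.6]
grip_width: 0.0428
grasp_force: 0.0
time_s: 24.88
tool_pos: [0.6401, -0.1649, 0.2341]
tool_rot: [179.5, 0.1, 92.9]
force: [-0.2, 0.1, -0.5]
grip_width: 0.0656
grasp_force: 0.0
wall 1427 [[-33.1, -109.4, 116.2], [-0.2, -102.8, 119.0], [32.7, -96.0, 120.8]]
pin 0 
plat 0 
pin 617 [[-10.7, -150.1, 102.5], [-0.4, -138.4, 113.0], [10.0, -129.2, 114.6]]
turn 1 x [0.0012 0.0004 0.0271]
move 5 x [-0.232 -0.562 -0.047]
```

```bash
python3 -m creep '{"translation":[[-0.232,-0.562,-0.047],[-0.232,-0.562,-0.047],[-0.232,-0.562,-0.047],[-0.232,-0.562,-0.047],[-0.232,-0.562,-0.047]],"turn":[[0,0,0.027],[0,0,0],[0,0,0],[0,0,0],[0,0,0]],"grip":[1,1,1,1,1]}' >/dev/null
python3 -m creep '{"translation":[[0,0,0],[0,0,0],[0,0,0]],"turn":[[0,0,0],[0,0,0],[0,0,0]],"grip":[1,1,1]}'
cat > look.py <<'E'
from h import *
import sys
c=cam('wrist'); save(c,sys.argv[1]); np.savez('pics/'+sys.argv[1]+'.npz',**c)
for n in ('wrist','side','scene'):
    if n!='wrist': c=cam(n)
    for r,k,z,t in moulds(c,.058,.072): print(n,np.round(r[0],1),np.round(r[1],1),round(r[2],1),k,round(z,4))
E
python3 look.py m1
```

```text
time_s: 25.92
tool_pos: [0.4122, -0.2529, 0.2473]
tool_rot: [180.0, -0.1, 88.2]
force: [0.5, 0.2, 0.3]
grip_width: 0.0869
grasp_force: 0.0
wrist [ 410.6 -240.1] [59.3 61.9] 87.3 3400 0.0659
side [ 410.5 -236.8] [60.4 61.6] 88.5 506 0.0666
side [433.7 113.6] [47.7 62.7] 68.2 668 0.0665
side [425.5 276.6] [59.2 61. ] 75.9 645 0.0662
scene [429.8 274.2] [55.6 59.1] 76.5 182 0.0647
scene [438.5 109.8] [43.8 59.7] 67.8 192 0.0647
scene [ 413.8 -240.9] [58.5 61.8] 87.2 482 0.0645
```

View pics/m1.png

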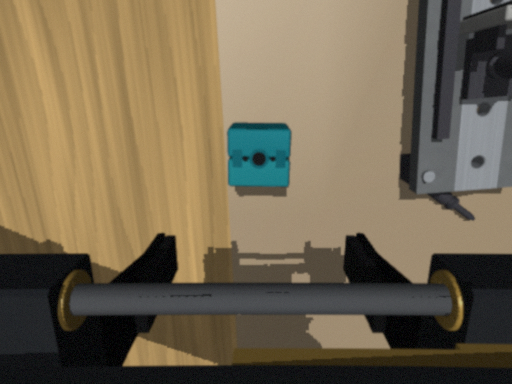

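The mould at (259,156) has its seam running horizontally in the image through the pour hole at (259,158). Its thickness is therefore along y, and gripping across x at yaw of about 87.5° is right.

```bash
python3 go.py 87.5 .411 -.2395 .10 .411 -.2395 .022
```

```text
turn 1 x [-0.     -0.0004  0.0035]
move 3 x [ 0.057 -0.007  0.615]
move 2 x [ 0.    -0.     0.488]
```

```bash
python3 -m creep '{"translation":[[0.057,-0.007,0.615],[0.057,-0.007,0.615],[0.057,-0.007,0.615],[0,0,0.45],[0,0,0.45]],"turn":[[0,0,0.0035],[0,0,0],[0,0,0],[0,0,0],[0,0,0]],"grip":[1,1,1,1,1]}'
python3 -m creep '{"translation":[[0,0,0.06],[0,0,0],[0,0,0],[0,0,0],[0,0,0]],"turn":[[0,0,0],[0,0,0],[0,0,0],[0,0,0],[0,0,0]],"grip":[1,0.6,0.6,0.6,0.6]}' 25
python3 gob.py 90 0 -.063 .20 0 -.063 .074
```

```text
time_s: 26.7
tool_pos: [0.4107, -0.2396, 0.0268]
tool_rot: [180.0, -0.0, 87.5]
force: [-0.0, -1.3, -0.3]
grip_width: 0.0871
grasp_force: 0.0
time_s: 27.32
tool_pos: [0.4109, -0.241, 0.0246]
tool_rot: [179.9, 0.1, 87.4]
force: [-0.5, 0.3, 6.2]
grip_width: 0.0639
grasp_force: 25.0
now bed [-0.2294 -0.2088  0.0246] yawrel 84.42
turn 1 x [ 0.0004  0.0006 -0.031 ]
move 6 x [ 0.304  0.478 -0.365]
move 3 x [ 0.    -0.     0.525]
```

```bash
python3 -m creep '{"translation":[[0,0,-0.3],[0,0,-0.7],[0,0,-0.75],[0,0,-0.2],[0.304,0.478,0]],"turn":[[0,0,0],[0,0,0],[0,0,0],[0,0,-0.031],[0,0,0]],"grip":[0.6,0.6,0.6,0.6,0.6]}' >/dev/null
python3 -m creep '{"translation":[[0.304,0.478,0],[0.304,0.478,0],[0.304,0.478,0],[0.304,0.478,0],[0.304,0.478,0]],"turn":[[0,0,0],[0,0,0],[0,0,0],[0,0,0],[0,0,0]],"grip":[0.6,0.6,0.6,0.6,0.6]}' >/dev/null
python3 -m creep '{"translation":[[0,0,0],[0,0,0],[0,0,0]],"turn":[[0,0,0],[0,0,0],[0,0,0]],"grip":[0.6,0.6,0.6]}'
python3 gob.py 90 0 -.062 .075; python3 -c "
from h import *
c=cam('wrist');save(c,'h1')
B=tobed(pts(c));m=turq(c)>0;q=B[m&(B[...,2]>.1)];print(np.percentile(q,[2,50,98],axis=0).round(4))"
```

```text
time_s: 28.95
tool_pos: [0.6309, -0.0845, 0.1792]
tool_rot: [-179.9, 0.1, 92.8]
force: [0.5, -0.7, -2.5]
grip_width: 0.0638
grasp_force: 25.0
now bed [-0.0017 -0.0639  0.1792] yawrel 89.89
turn 1 x [-0.0003  0.0004 -0.0006]
move 2 x [0.012 0.011 0.651]
[[-0.0318 -0.087   0.1651]
 [-0.002  -0.0436  0.2199]
 [ 0.0278 -0.033   0.2214]]
```

```bash
python3 -m creep '{"translation":[[0.012,0.011,0.5],[0.012,0.011,0.4],[0,0,0.2],[0,0,0.15],[0,0,0]],"turn":[[0,0,0],[0,0,0],[0,0,0],[0,0,0],[0,0,0]],"grip":[0.6,0.6,0.6,0.6,0.6]}'
python3 -m creep '{"translation":[[0,0,0.03],[0,0,0]],"turn":[[0,0,0],[0,0,0]],"grip":[0.6,0.6]}'
python3 gob.py 90 0 -.062 .075
```

```text
time_s: 29.62
tool_pos: [0.6332, -0.0811, 0.0793]
tool_rot: [-180.0, 0.0, 92.9]
force: [-0.3, -0.5, -2.4]
grip_width: 0.0638
grasp_force: 25.0
time_s: 29.88
tool_pos: [0.6339, -0.0807, 0.0777]
tool_rot: [179.9, 0.0, 93.0]
force: [0.6, 0.8, -2.3]
grip_width: 0.0638
grasp_force: 25.0
now bed [ 0.0015 -0.0603  0.0777] yawrel 90.01
move 1 x [-0.022 -0.019  0.034]
```

```bash
python3 -m creep '{"translation":[[-0.02,-0.01,0.035],[0,0,0],[0,0,0],[0,0,0],[0,0,0]],"turn":[[0,0,0],[0,0,0],[0,0,0],[0,0,0],[0,0,0]],"grip":[0.6,0.6,1,1,1]}'
python3 -m creep '{"translation":[[0,0,-0.7],[0,0,-0.7],[0,0,-0.4],[0,0,0]],"turn":[[0,0,0],[0,0,0],[0,0,0],[0,0,0]],"grip":[1,1,1,1]}' >/dev/null
python3 -c "
from h import *
c=cam('wrist')
for r,k,z,t in moulds(c,.108,.122): print(np.round(tobed([r[0][0]/1000,r[0][1]/1000,0]),4),np.round(r[1],1),r[2]-YAW,k)"
python3 go.py 67.8 .4355 .10 .25
```

```text
time_s: 30.5
tool_pos: [0.6328, -0.0824, 0.0744]
tool_rot: [180.0, 0.0, 93.0]
force: [0.6, -0.4, 0.1]
grip_width: 0.0838
grasp_force: 0.0
[ 0.0004 -0.061   0.    ] [63.8 59.9] -0.07665438652038592 5332
turn 3 x [0.0002 0.     0.0466]
move 5 x [ 0.235 -0.63  -0.077]
```

```bash
python3 -m creep '{"translation":[[0,0,-0.1],[0,0,-0.1],[0,0,-0.1],[0.235,-0.63,0],[0.235,-0.63,0]],"turn":[[0,0,0.0466],[0,0,0.0466],[0,0,0.0466],[0,0,0],[0,0,0]],"grip":[1,1,1,1,1]}' >/dev/null
python3 -m creep '{"translation":[[0.235,-0.63,0],[0.235,-0.63,0],[0.235,-0.63,0],[0,0,0],[0,0,0]],"turn":[[0,0,0],[0,0,0],[0,0,0],[0,0,0],[0,0,0]],"grip":[1,1,1,1,1]}'
python3 look.py m2
```

```text
time_s: 32.3
tool_pos: [0.4348, 0.0988, 0.2415]
tool_rot: [180.0, 0.1, 67.7]
force: [-0.3, -0.2, 0.5]
grip_width: 0.0868
grasp_force: 0.0
wrist [421.5 258.6] [25.1 62.5] 74.3 2109 0.0657
wrist [434.7 111.5] [47.1 62.4] 67.8 2775 0.0659
wrist [627.8 -52.6] [62.6 15.8] 17.2 516 0.0648
side [630.  -51.6] [62.5 11.4] 12.2 95 0.066
side [433.6 113.6] [48.1 63.4] 67.1 665 0.0664
side [426.1 276.6] [60.2 60. ] 74.5 646 0.0662
scene [429.3 273.2] [56.6 56.7] 77.9 184 0.0646
scene [439.6 109. ] [44.4 60.6] 68.2 193 0.0645
scene [665.2 -84.2] [ 3.9 49.4] 1.1 68 0.0646
```

View pics/m2.png

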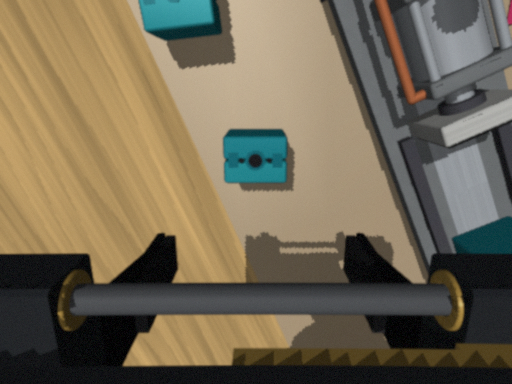

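The thin mould at (255,158) has its seam horizontal in the image, so its 64 mm width lies across the fingers.

```bash
python3 go.py 67.8 .435 .112 .10 .435 .112 .022
```

```text
turn 1 x [-0.0006 -0.0004 -0.0006]
move 3 x [ 0.05  -0.022  0.59 ]
move 2 x [ 0.    -0.     0.488]
```

```bash
python3 -m creep '{"translation":[[0.05,-0.022,0.59],[0.05,-0.022,0.59],[0.05,-0.022,0.59],[0,0,0.45],[0,0,0.45]],"turn":[[0,0,0],[0,0,0],[0,0,0],[0,0,0],[0,0,0]],"grip":[1,1,1,1,1]}'
python3 -m creep '{"translation":[[0,0,0.05],[0,0,0],[0,0,0],[0,0,0],[0,0,0]],"turn":[[0,0,0],[0,0,0],[0,0,0],[0,0,0],[0,0,0]],"grip":[1,0.6,0.6,0.6,0.6]}' 25
python3 gob.py 90 0 -.004 .20 0 -.004 .075
```

```text
time_s: 33.08
tool_pos: [0.4346, 0.1129, 0.0265]
tool_rot: [-179.8, -0.1, 67.7]
force: [0.5, -0.7, 1.0]
grip_width: 0.087
grasp_force: 0.0
time_s: 33.7
tool_pos: [0.4355, 0.1129, 0.0257]
tool_rot: [179.9, 0.0, 67.8]
force: [-0.8, -0.2, 5.3]
grip_width: 0.064
grasp_force: 25.0
now bed [-0.1867  0.1433  0.0257] yawrel 64.82
turn 3 x [ 0.0002  0.0001 -0.0466]
move 5 x [-0.368  0.467 -0.436]
move 3 x [ 0.    -0.     0.521]
```

```bash
python3 -m creep '{"translation":[[0,0,-0.3],[0,0,-0.7],[0,0,-0.74],[0,0,-0.2],[0,0,0]],"turn":[[0,0,0],[0,0,0],[0,0,-0.0466],[0,0,-0.0466],[0,0,-0.0466]],"grip":[0.6,0.6,0.6,0.6,0.6]}' >/dev/null
python3 -m creep '{"translation":[[-0.368,0.467,0],[-0.368,0.467,0],[-0.368,0.467,0],[-0.368,0.467,0],[-0.368,0.467,0]],"turn":[[0,0,0],[0,0,0],[0,0,0],[0,0,0],[0,0,0]],"grip":[0.6,0.6,0.6,0.6,0.6]}' >/dev/null
python3 -m creep '{"translation":[[0,0,0],[0,0,0],[0,0,0]],"turn":[[0,0,0],[0,0,0],[0,0,0]],"grip":[0.6,0.6,0.6]}'
python3 gob.py 90 0 -.003 .076; python3 -c "
from h import *
c=cam('wrist');save(c,'h2')
B=tobed(pts(c));m=turq(c)>0;q=B[m&(B[...,2]>.205)];print(np.percentile(q,[1,50,99],axis=0).round(4))"
```

```text
time_s: 35.33
tool_pos: [0.6255, -0.0279, 0.1736]
tool_rot: [-180.0, 0.1, 92.0]
force: [0.7, 0.1, -1.8]
grip_width: 0.0637
grasp_force: 25.0
now bed [-0.0042 -0.0071  0.1736] yawrel 89.02
turn 1 x [-0.0001  0.0004 -0.0054]
move 2 x [0.026 0.026 0.61 ]
[[-0.0349 -0.0314  0.2057]
 [-0.0044  0.0028  0.2135]
 [ 0.0262  0.0155  0.2149]]
```

```bash
python3 -m creep '{"translation":[[0.026,0.026,0],[0.026,0.026,0.5],[0,0,0.4],[0,0,0.15],[0,0,0.12]],"turn":[[0,0,-0.0054],[0,0,0],[0,0,0],[0,0,0],[0,0,0]],"grip":[0.6,0.6,0.6,0.6,0.6]}' > /dev/null
python3 -m creep '{"translation":[[0,0,0],[0,0,0]],"turn":[[0,0,0],[0,0,0]],"grip":[0.6,0.6]}'
python3 gob.py 90 0 -.003 .0755
```

```text
time_s: 36.25
tool_pos: [0.6311, -0.0247, 0.0809]
tool_rot: [179.9, 0.1, 92.8]
force: [0.5, 0.5, -1.5]
grip_width: 0.0639
grasp_force: 25.0
now bed [ 0.0016 -0.0041  0.0809] yawrel 89.89
turn 1 x [ 0.0005  0.0003 -0.0006]
move 1 x [ 0.014 -0.02   0.067]
```

```bash
python3 -m creep '{"translation":[[0.012,-0.015,0.07],[0,0,0],[0,0,0],[0,0,0],[0,0,0]],"turn":[[0,0,0],[0,0,0],[0,0,0],[0,0,0],[0,0,0]],"grip":[0.6,0.6,1,1,1]}'
python3 -m creep '{"translation":[[0,0,-0.7],[0,0,-0.7],[0,0,-0.4],[0,0,0]],"turn":[[0,0,0],[0,0,0],[0,0,0],[0,0,0]],"grip":[1,1,1,1]}' >/dev/null
cat > row.py <<'E'
from h import *
c=cam('wrist'); save(c,'row%d'%(env.get_obs()['time_s']*10))
B=tobed(pts(c));m=(turq(c)>0)&(B[...,2]>.110)&(B[...,2]<.122); q=B[m]
h,e=np.histogram(q[:,1]*1000,np.arange(-110,110,2)); print(dict(zip(e[:-1].astype(int).tolist(),h.tolist())))
for r,k,z,t in moulds(c,.108,.122): print(np.round(tobed([r[0][0]/1000,r[0][1]/1000,0]),4),np.round(r[1],1),r[2]-YAW,k)
E
python3 row.py; python3 go.py 75 .426 .265 .25
```

```text
time_s: 36.88
tool_pos: [0.6288, -0.0239, 0.0738]
tool_rot: [-180.0, 0.0, 92.8]
force: [0.3, -0.2, -0.1]
grip_width: 0.0835
grasp_force: 0.0
{-110: 0, -108: 0, -106: 0, -104: 0, -102: 0, -100: 0, -98: 0, -96: 0, -94: 0, -92: 0, -90: 0, -88: 29, -86: 140, -84: 147, -82: 144, -80: 149, -78: 136, -76: 153, -74: 141, -72: 142, -70: 140, -68: 142, -66: 134, -64: 138, -62: 84, -60: 110, -58: 138, -56: 150, -54: 164, -52: 168, -50: 156, -48: 159, -46: 158, -44: 158, -42: 171, -40: 153, -38: 169, -36: 174, -34: 200, -32: 204, -30: 70, -28: 142, -26: 160, -24: 172, -22: 176, -20: 176, -18: 174, -16: 174, -14: 175, -12: 165, -10: 153, -8: 164, -6: 99, -4: 129, -2: 176, 0: 173, 2: 204, 4: 182, 6: 185, 8: 205, 10: 173, 12: 209, 14: 182, 16: 227, 18: 148, 20: 0, 22: 0, 24: 0, 26: 0, 28: 0, 30: 0, 32: 0, 34: 0, 36: 0, 38: 0, 40: 0, 42: 0, 44: 0, 46: 0, 48: 0, 50: 0, 52: 0, 54: 0, 56: 0, 58: 0, 60: 0, 62: 0, 64: 0, 66: 0, 68: 0, 70: 0, 72: 0, 74: 0, 76: 0, 78: 0, 80: 0, 82: 0, 84: 0, 86: 0, 88: 0, 90: 0, 92: 0, 94: 0, 96: 0, 98: 0, 100: 0, 102: 0, 104: 0, 106: 0}
[ 0.0003 -0.0339  0.    ] [ 63.7 105.6] -0.11009688377380389 8502
turn 2 x [0.0003 0.0002 0.0496]
move 6 x [ 0.471 -0.565 -0.065]
```

```bash
python3 -m creep '{"translation":[[0,0,-0.2],[0,0,-0.2],[0.471,-0.565,0],[0.471,-0.565,0],[0.471,-0.565,0]],"turn":[[0,0,0.0496],[0,0,0.0496],[0,0,0],[0,0,0],[0,0,0]],"grip":[1,1,1,1,1]}' >/dev/null
python3 -m creep '{"translation":[[0.471,-0.565,0],[0.471,-0.565,0],[0.471,-0.565,0],[0,0,0],[0,0,0]],"turn":[[0,0,0],[0,0,0],[0,0,0],[0,0,0],[0,0,0]],"grip":[1,1,1,1,1]}'
python3 look.py m3
```

```text
time_s: 38.67
tool_pos: [0.4257, 0.2637, 0.2488]
tool_rot: [-180.0, 0.1, 75.0]
force: [-0.4, -0.8, -0.2]
grip_width: 0.0871
grasp_force: 0.0
wrist [425.9 275.6] [59.4 62.4] 74.1 3382 0.066
side [602.1 -64.5] [  5.5 105.3] 3.5 95 0.0653
side [426.5 276.5] [59.8 60.4] 74.2 645 0.0663
scene [429.9 273.9] [55.6 56.6] 72.8 184 0.0644
scene [663.7 -57.6] [  4.3 103.5] 2.8 125 0.0647
```

View pics/m3.png

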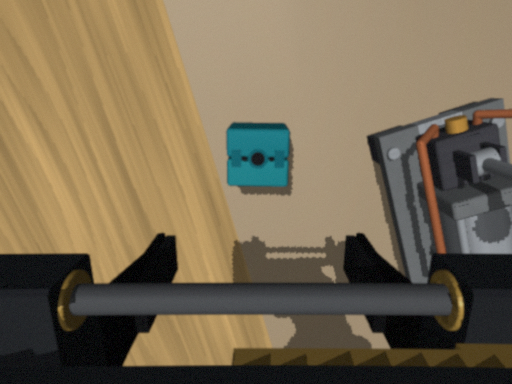

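The third mould at (258,157) also has its seam horizontal in the image, so I'll grip at yaw 74°.

```bash
python3 go.py 74.1 .426 .2757 .10 .426 .2757 .022
```

```text
turn 1 x [-0.0004  0.0004  0.0039]
move 3 x [ 0.05  -0.016  0.622]
move 2 x [ 0.    -0.     0.488]
```

```bash
python3 -m creep '{"translation":[[0.05,-0.016,0.622],[0.05,-0.016,0.622],[0.05,-0.016,0.622],[0,0,0.45],[0,0,0.45]],"turn":[[0,0,0.0039],[0,0,0],[0,0,0],[0,0,0],[0,0,0]],"grip":[1,1,1,1,1]}'
python3 -m creep '{"translation":[[0,0,0.05],[0,0,0],[0,0,0],[0,0,0],[0,0,0]],"turn":[[0,0,0],[0,0,0],[0,0,0],[0,0,0],[0,0,0]],"grip":[1,0.6,0.6,0.6,0.6]}' 25
python3 gob.py 90 0 .054 .20 0 .054 .075
```

```text
time_s: 39.45
tool_pos: [0.4256, 0.2761, 0.0264]
tool_rot: [-179.9, 0.1, 74.1]
force: [-0.2, -0.8, -0.1]
grip_width: 0.087
grasp_force: 0.0
time_s: 40.08
tool_pos: [0.4262, 0.2775, 0.0257]
tool_rot: [179.9, 0.0, 74.3]
force: [0.1, -1.0, 5.9]
grip_width: 0.0639
grasp_force: 25.0
now bed [-0.1875  0.3082  0.0257] yawrel 71.31
turn 2 x [ 0.0003  0.0001 -0.0519]
move 7 x [-0.454  0.335 -0.311]
move 3 x [ 0.    -0.     0.521]
```

```bash
python3 -m creep '{"translation":[[0,0,-0.3],[0,0,-0.7],[0,0,-0.74],[0,0,-0.2],[-0.636,0,0]],"turn":[[0,0,0],[0,0,0],[0,0,-0.0519],[0,0,-0.0519],[0,0,0]],"grip":[0.6,0.6,0.6,0.6,0.6]}' >/dev/null
python3 -m creep '{"translation":[[-0.636,0,0],[-0.636,0,0],[-0.636,0,0],[-0.636,0.3,0],[0,0.7,0]],"turn":[[0,0,0],[0,0,0],[0,0,0],[0,0,0],[0,0,0]],"grip":[0.6,0.6,0.6,0.6,0.6]}' >/dev/null
python3 -m creep '{"translation":[[0,0.7,0],[0,0.645,0],[0,0,0],[0,0,0],[0,0,0]],"turn":[[0,0,0],[0,0,0],[0,0,0],[0,0,0],[0,0,0]],"grip":[0.6,0.6,0.6,0.6,0.6]}'
python3 gob.py 90 0 .055 .076; python3 -c "
from h import *
c=cam('wrist');save(c,'h3')
B=tobed(pts(c));m=turq(c)>0;q=B[m&(B[...,2]>.205)];print(np.percentile(q,[1,50,99],axis=0).round(4))"
```

```text
time_s: 41.95
tool_pos: [0.6106, 0.0324, 0.1801]
tool_rot: [-179.7, 0.3, 93.2]
force: [-1.0, 1.2, -2.5]
grip_width: 0.064
grasp_force: 25.0
now bed [-0.0159  0.0539  0.1801] yawrel 90.27
turn 1 x [-0.0018  0.0014  0.0015]
move 2 x [0.007 0.099 0.651]
[[-0.0466  0.0292  0.2062]
 [-0.016   0.0676  0.22  ]
 [ 0.0147  0.0825  0.2215]]
```

```bash
python3 -m creep '{"translation":[[0.007,0.1,0],[0.007,0.1,0],[0,0,0.5],[0,0,0.4],[0,0,0.2]],"turn":[[0,0,0.0015],[0,0,0],[0,0,0],[0,0,0],[0,0,0]],"grip":[0.6,0.6,0.6,0.6,0.6]}' > /dev/null
python3 -m creep '{"translation":[[0,0,0.1],[0,0,0],[0,0,0]],"turn":[[0,0,0],[0,0,0],[0,0,0]],"grip":[0.6,0.6,0.6]}'
python3 gob.py 90 0 .054 .0755
```

```text
time_s: 43.0
tool_pos: [0.6278, 0.0346, 0.0848]
tool_rot: [-179.8, 0.2, 92.9]
force: [0.2, -0.4, -2.3]
grip_width: 0.0635
grasp_force: 25.0
now bed [0.0013 0.0552 0.0848] yawrel 89.98
turn 1 x [-0.0012  0.0009 -0.0001]
move 1 x [-0.015 -0.017  0.117]
```

```bash
python3 -m creep '{"translation":[[-0.01,-0.015,0.06],[0,0,0.055],[0,0,0],[0,0,0],[0,0,0]],"turn":[[0,0,0],[0,0,0],[0,0,0],[0,0,0],[0,0,0]],"grip":[0.6,0.6,0.6,1,1]}'
python3 -m creep '{"translation":[[0,0,0],[0,0,-0.7],[0,0,-0.7],[0,0,-0.5],[0,0,0]],"turn":[[0,0,0],[0,0,0],[0,0,0],[0,0,0],[0,0,0]],"grip":[1,1,1,1,1]}' >/dev/null
python3 row.py; ls pics/row*; python3 gob.py 0 0 .15 .33 0 .251 .33 0 .251 .223
```

```text
time_s: 43.62
tool_pos: [0.626, 0.0335, 0.0745]
tool_rot: [-179.7, 0.2, 92.9]
force: [0.8, 0.1, 0.5]
grip_width: 0.0767
grasp_force: 0.0
{-110: 0, -108: 0, -106: 0, -104: 0, -102: 0, -100: 0, -98: 0, -96: 25, -94: 4, -92: 13, -90: 79, -88: 110, -86: 118, -84: 117, -82: 121, -80: 113, -78: 122, -76: 120, -74: 124, -72: 113, -70: 100, -68: 31, -66: 0, -64: 0, -62: 0, -60: 0, -58: 0, -56: 0, -54: 0, -52: 0, -50: 0, -48: 0, -46: 0, -44: 0, -42: 0, -40: 0, -38: 0, -36: 13, -34: 188, -32: 203, -30: 12, -28: 116, -26: 142, -24: 133, -22: 142, -20: 139, -18: 137, -16: 132, -14: 131, -12: 133, -10: 123, -8: 128, -6: 87, -4: 112, -2: 132, 0: 142, 2: 152, 4: 146, 6: 155, 8: 144, 10: 156, 12: 156, 14: 144, 16: 221, 18: 107, 20: 72, 22: 143, 24: 162, 26: 153, 28: 162, 30: 158, 32: 164, 34: 173, 36: 161, 38: 161, 40: 160, 42: 166, 44: 150, 46: 141, 48: 149, 50: 101, 52: 135, 54: 154, 56: 179, 58: 180, 60: 178, 62: 176, 64: 179, 66: 171, 68: 185, 70: 182, 72: 187, 74: 179, 76: 204, 78: 259, 80: 46, 82: 0, 84: 0, 86: 0, 88: 0, 90: 51, 92: 0, 94: 0, 96: 0, 98: 0, 100: 0, 102: 0, 104: 0, 106: 0}
[-0.0049  0.0281  0.    ] [ 73.7 126.1] 1.543725299835205 8827
[ 0.0005 -0.0813  0.    ] [63.8 29.1] -0.09527153968811053 1344
pics/row374.png
pics/row443.png
now bed [0.0009 0.055  0.2278] yawrel 89.98
turn 9 x [0.     0.0002 0.0555]
move 3 x [-0.004 -0.396 -0.426]
move 2 x [ 0.    -0.631 -0.   ]
move 2 x [ 0.    -0.     0.669]
```

View pics/row443.png

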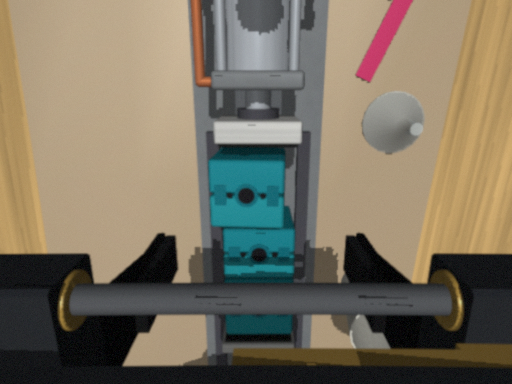

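```bash
python3 -m creep '{"translation":[[0,0,-0.4],[0,0,-0.5],[0,0,-0.4],[0,0,0],[0,0,0]],"turn":[[0,0,0.0555],[0,0,0.0555],[0,0,0.0555],[0,0,0.0555],[0,0,0.0555]],"grip":[1,1,1,1,1]}' >/dev/null
python3 -m creep '{"translation":[[0,0,0],[0,0,0],[0,0,0],[0,0,0],[0,0,0]],"turn":[[0,0,0.0555],[0,0,0.0555],[0,0,0.0555],[0,0,0.0555],[0,0,0]],"grip":[1,1,1,1,1]}'
python3 gob.py 0 0 .251 .33 0 .251 .223
```

```text
time_s: 45.55
tool_pos: [0.6267, 0.0339, 0.3287]
tool_rot: [179.8, 0.5, 3.1]
force: [-0.2, 0.1, 0.1]
grip_width: 0.0868
grasp_force: 0.0
now bed [2.000e-04 5.460e-02 3.287e-01] yawrel 0.17
turn 1 x [0.001  0.0027 0.0009]
move 4 x [-0.001 -0.614 -0.004]
move 2 x [ 0.    -0.     0.669]
```

The last mould at (247,190) sits about 10 px left of the other two and may be resting on the guide strip, so I'll measure it.

```bash
cat > top.py <<'E'
from h import *
for n in ('wrist','side','scene'):
    c=cam(n);B=tobed(pts(c));m=(turq(c)>0)&(B[...,2]>.105)&(B[...,2]<.14)
    for nm,lo,hi in (('A',-.088,-.034),('B',-.024,.016),('C',.026,.078)):
        q=B[m&(B[...,1]>lo)&(B[...,1]<hi)]
        if len(q)<10: continue
        cf=np.polyfit(q[:,0],q[:,2],1)
        print(n,nm,len(q),'x',np.round(np.percentile(q[:,0],[1,99])*1000,1),'y',np.round(np.percentile(q[:,1],[1,99])*1000,1),'z',np.round(np.percentile(q[:,2],[5,50,95])*1000,1),'slope',np.round(cf[0],3))
E
python3 top.py
```

```text
wrist A 2709 x [-30.4  32.5] y [-87.6 -34.4] z [114.2 116.  117.5] slope -0.019
wrist B 1945 x [-30.5  31.8] y [-23.7  15.7] z [114.2 116.  117.5] slope -0.015
wrist C 2489 x [-35.2  26.5] y [26.5 77.5] z [114.4 116.  117.4] slope -0.014
side A 455 x [-31.3  27.6] y [-87.3 -34.3] z [110.5 116.6 119.3] slope 0.053
side B 363 x [-31.3  27.3] y [-23.7  15.6] z [110.8 116.6 119.2] slope 0.042
side C 533 x [-36.5  22.8] y [26.5 77.6] z [110.8 116.5 118.9] slope 0.051
scene A 496 x [-25.6  33.8] y [-87.6 -34.6] z [109.4 114.6 116.2] slope -0.038
scene B 308 x [-25.9  33.8] y [-23.7  15.6] z [109.3 114.7 116.2] slope -0.042
scene C 376 x [-32.4  28. ] y [26.8 77.1] z [110.  114.8 116.2] slope -0.04
```

The mould stands flat, but it is 5 mm off-centre against the strip. I'll re-grip it to centre it.

```bash
python3 -m creep '{"translation":[[0,0,0],[0,0,0],[0,0,0],[0,0,0],[0,0,0]],"turn":[[0,0,-0.0555],[0,0,-0.0555],[0,0,-0.0555],[0,0,-0.0555],[0,0,-0.0555]],"grip":[1,1,1,1,1]}' >/dev/null
python3 -m creep '{"translation":[[0,0,0.5],[0,0,0.5],[0,0,0.3],[0,0,0],[0,0,0]],"turn":[[0,0,-0.0555],[0,0,-0.0555],[0,0,-0.0555],[0,0,-0.0555],[0,0,0]],"grip":[1,1,1,1,1]}'
python3 gob.py 90 0.0005 .0525 .075
```

```text
time_s: 46.95
tool_pos: [0.6264, 0.0338, 0.2258]
tool_rot: [-179.6, 0.1, 92.9]
force: [0.2, 0.2, 1.1]
grip_width: 0.0869
grasp_force: 0.0
now bed [-1.000e-04  5.450e-02  2.258e-01] yawrel 89.95
turn 1 x [-0.0021  0.0006 -0.0003]
move 3 x [-0.008  0.002  0.628]
```

```bash
python3 -m creep '{"translation":[[-0.008,0.002,0.62],[-0.008,0.002,0.62],[-0.008,0.002,0.55],[0,0,0],[0,0,0]],"turn":[[-0.002,0,0],[0,0,0],[0,0,0],[0,0,0],[0,0,0]],"grip":[1,1,1,1,0.65]}' 15
python3 -m creep '{"translation":[[0,0,0],[0,0,0],[0,0,0],[0,0,0],[0,0,0]],"turn":[[0,0,0],[0,0,0],[0,0,0],[0,0,0],[0,0,0]],"grip":[0.65,0.65,0.65,0.65,0.65]}'
python3 gob.py 90 0.0005 .0525 .075
```

```text
time_s: 47.58
tool_pos: [0.6282, 0.0322, 0.0853]
tool_rot: [179.8, 0.1, 92.9]
force: [-0.0, -0.1, 0.7]
grip_width: 0.0825
grasp_force: 0.0
time_s: 48.2
tool_pos: [0.6273, 0.0319, 0.0847]
tool_rot: [179.9, 0.2, 92.9]
force: [-4.0, -0.4, 6.3]
grip_width: 0.0639
grasp_force: 15.0
now bed [0.0007 0.0525 0.0847] yawrel 89.97
turn 1 x [ 0.0005  0.001  -0.0001]
move 1 x [ 0.    -0.003  0.122]
```

```bash
python3 -m creep '{"translation":[[0,0,0],[0,0,0],[0,0,0],[0,0,0],[0,0,0]],"turn":[[0,0,0],[0,0,0],[0,0,0],[0,0,0],[0,0,0]],"grip":[0.85,0.85,0.85,0.85,0.85]}'
python3 -m creep '{"translation":[[0,0,-0.3],[0,0,-0.7],[0,0,-0.7],[0,0,-0.7],[0,0,-0.6]],"turn":[[0,0,0],[0,0,0],[0,0,0],[0,0,0.0555],[0,0,0.0555]],"grip":[0.85,0.85,1,1,1]}' >/dev/null
python3 -m creep '{"translation":[[0,0,0],[0,0,0],[0,0,0],[0,0,0],[0,0,0]],"turn":[[0,0,0.0555],[0,0,0.0555],[0,0,0.0555],[0,0,0.0555],[0,0,0.0555]],"grip":[1,1,1,1,1]}'>/dev/null
python3 -m creep '{"translation":[[0,0,0],[0,0,0],[0,0,0],[0,0,0]],"turn":[[0,0,0.0555],[0,0,0.0555],[0,0,0],[0,0,0]],"grip":[1,1,1,1]}'
python3 top.py
python3 gob.py 0 0 .251 .33 0 .251 .223
```

```text
time_s: 48.82
tool_pos: [0.6269, 0.0316, 0.0831]
tool_rot: [180.0, 0.2, 92.9]
force: [0.1, 0.4, -0.0]
grip_width: 0.0736
grasp_force: 0.0
time_s: 50.58
tool_pos: [0.6268, 0.0327, 0.3242]
tool_rot: [179.8, -0.1, 3.2]
force: [-0.7, 0.1, -0.3]
grip_width: 0.087
grasp_force: 0.0
wrist A 2726 x [-30.2  32.3] y [-87.4 -34.6] z [114.2 116.  117.4] slope -0.015
wrist B 1955 x [-30.2  31.8] y [-23.5  15.7] z [114.4 116.  117.4] slope -0.012
wrist C 2598 x [-30.5  31.9] y [26.5 77.5] z [114.3 116.  117.4] slope -0.014
side A 453 x [-31.4  28.3] y [-86.8 -34.7] z [111.2 116.7 119.1] slope 0.05
side B 364 x [-31.   27.4] y [-23.8  15.8] z [109.7 116.6 119. ] slope 0.053
side C 538 x [-31.1  27.8] y [26.5 77.6] z [110.1 116.4 118.9] slope 0.053
scene A 490 x [-24.5  34.1] y [-87.7 -34.4] z [108.4 114.7 116.2] slope -0.045
scene B 305 x [-25.9  33.9] y [-23.7  15.6] z [109.5 114.7 116.3] slope -0.037
scene C 371 x [-27.2  33.4] y [26.4 76.9] z [111.7 114.8 116.3] slope -0.026
now bed [2.000e-04 5.310e-02 3.234e-01] yawrel 0.16
turn 1 x [ 0.0009 -0.0002  0.0009]
move 4 x [-0.001 -0.619 -0.021]
move 2 x [ 0.    -0.     0.669]
```

```bash
python3 -m creep '{"translation":[[0,-0.619,-0.02],[0,-0.619,-0.02],[0,-0.619,-0.02],[0,-0.619,-0.02],[0,0,0]],"turn":[[0,0,0],[0,0,0],[0,0,0],[0,0,0],[0,0,0]],"grip":[1,1,1,1,1]}'>/dev/null
python3 -m creep '{"translation":[[0,0,0.65],[0,0,0.65],[0,0,0],[0,0,0],[0,0,0]],"turn":[[0,0,0],[0,0,0],[0,0,0],[0,0,0],[0,0,0]],"grip":[1,1,1,0.3,0.3]}' 25
python3 -m creep '{"translation":[[0,0,0],[0,0,0],[0,0,0],[0,0,0],[0,0,0]],"turn":[[0,0,0],[0,0,0],[0,0,0],[0,0,0],[0,0,0]],"grip":[0.3,0.3,0.3,0.3,0.3]}'
python3 gob.py 0 0 .195 .211
```

```text
time_s: 51.98
tool_pos: [0.6177, 0.2305, 0.2281]
tool_rot: [179.9, -0.3, 3.0]
force: [0.5, -0.6, 0.2]
grip_width: 0.0742
grasp_force: 0.0
time_s: 52.6
tool_pos: [0.6164, 0.23, 0.2251]
tool_rot: [179.8, -0.0, 3.0]
force: [-0.7, 0.7, 0.0]
grip_width: 0.0327
grasp_force: 25.0
now bed [-0.      0.2509  0.2251] yawrel 0.08
turn 1 x [ 0.0009 -0.0001  0.0004]
move 1 x [0.    0.699 0.176]
```

```bash
python3 -m creep '{"translation":[[0,0.2,0.02],[0,0.2,0.05],[0,0.2,0.05],[0,0.14,0.05],[0,0,0]],"turn":[[0,0,0],[0,0,0],[0,0,0],[0,0,0],[0,0,0]],"grip":[0.3,0.3,0.3,0.3,0.3]}'
for i in 1 2 3 4; do python3 -m creep '{"translation":[[0,0,0],[0,0,0],[0,0,0],[0,0,0],[0,0,0]],"turn":[[0,0,0],[0,0,0],[0,0,0],[0,0,0],[0,0,0]],"grip":[0.3,0.3,0.3,0.3,0.3]}' >/dev/null; done
python3 plat.py; python3 top.py | grep -v wrist
```

```text
time_s: 53.22
tool_pos: [0.6187, 0.1796, 0.2151]
tool_rot: [-179.4, -0.3, 3.4]
force: [-2.6, 12.1, 9.5]
grip_width: 0.0325
grasp_force: 25.0
side 647 [40.7 42.9 70.3 93.4]
wrist 5804 [40.4 42.8 68.6 92.7]
55.825 [-0.0003  0.2     0.2149] [-2.5 10.2  9. ] 0.03236581732180491
side A 457 x [-31.3  27.8] y [-86.6 -34.9] z [110.3 116.5 119.4] slope 0.053
side B 351 x [-31.1  27. ] y [-23.4  15.2] z [110.  116.5 119.3] slope 0.048
side C 435 x [-31.3  26.2] y [26.8 70.7] z [111.3 116.6 119.3] slope 0.038
scene A 458 x [-24.3  33.8] y [-87.2 -34.6] z [109.7 114.6 116.1] slope -0.04
scene B 293 x [-23.9  34.1] y [-23.7  15.6] z [109.5 114.5 116.3] slope -0.038
scene C 256 x [-23.2  33.3] y [26.4 68.7] z [111.8 114.7 116.3] slope -0.029
```

```bash
python3 -m creep '{"translation":[[0,0.05,0.04],[0,0,0],[0,0,0],[0,0,0],[0,0,0]],"turn":[[0,0,0],[0,0,0],[0,0,0],[0,0,0],[0,0,0]],"grip":[0.3,0.3,0.3,0.3,0.3]}'
for i in 1 2 3; do python3 -m creep '{"translation":[[0,0,0],[0,0,0],[0,0,0],[0,0,0],[0,0,0]],"turn":[[0,0,0],[0,0,0],[0,0,0],[0,0,0],[0,0,0]],"grip":[0.3,0.3,0.3,0.3,0.3]}' >/dev/null; done
python3 plat.py
python3 - <<'E'
from h import *
c=cam('wrist');B=tobed(pts(c));m=(turq(c)>0)&(B[...,2]>.110)&(B[...,2]<.122)
for n in('side','scene'):
    c=cam(n);B=tobed(pts(c));m=(turq(c)>0)&(B[...,2]>.112)&(B[...,2]<.12);print(n,np.percentile(B[m][:,1]*1000,[.5,99.5]).round(1))
    w=(turq(c)==0)&(B[...,2]>.116)&(B[...,2]<.122)&(abs(B[...,0])<.03)&(B[...,1]>.05)&(B[...,1]<.12);print('platen',np.percentile(B[w][:,1]*1000,[2,98]).round(1))
    save(c,'end_'+n)
E
```

```text
time_s: 56.6
tool_pos: [0.619, 0.1745, 0.212]
tool_rot: [-179.6, -0.2, 3.4]
force: [-3.4, 10.2, 9.7]
grip_width: 0.0326
grasp_force: 25.0
side 632 [40.5 43.6 70.  92.6]
wrist 5744 [40.7 43.2 68.1 91.6]
58.575 [-2.000e-04  1.954e-01  2.120e-01] [-3.5  9.7 10.9] 0.03260343848267167
side [-95.8  69.4]
platen [68.  93.1]
scene [-93.9  66.9]
platen [72.8 91.8]
```

The row is tight from -96 to about 72 mm, which is the 168 mm total. Now let the lever recentre and retreat.

```bash
python3 -m creep '{"translation":[[0,-0.2,-0.06],[0,-0.2,-0.06],[0,-0.2,-0.05],[0,-0.19,-0.04],[0,0,0]],"turn":[[0,0,0],[0,0,0],[0,0,0],[0,0,0],[0,0,0]],"grip":[0.3,0.3,0.3,0.3,0.3]}'
python3 -m creep '{"translation":[[0,0,0],[0,0,0],[0,0,0],[0,0,0],[0,0,0]],"turn":[[0,0,0],[0,0,0],[0,0,0],[0,0,0],[0,0,0]],"grip":[1,1,1,1,1]}' >/dev/null
python3 -m creep '{"translation":[[0,0,-0.5],[0,0,-0.7],[0,0,-0.5],[0,0,0],[0,0,0]],"turn":[[0,0,0],[0,0,0],[0,0,0],[0,0,0],[0,0,0]],"grip":[1,1,1,1,1]}'
python3 - <<'E'
from h import *
fs=[]
for n in('side','scene'):
    c=cam(n);B=tobed(pts(c));m=(turq(c)>0)&(B[...,2]>.112)&(B[...,2]<.12);print(n,np.percentile(B[m][:,1]*1000,[.5,99.5]).round(1))
    w=(turq(c)==0)&(B[...,2]>.116)&(B[...,2]<.122)&(abs(B[...,0])<.03)&(B[...,1]>.05)&(B[...,1]<.12);print('platen',np.percentile(B[w][:,1]*1000,[2,98]).round(1))
    k=(B[...,2]>.235)&(B[...,2]<.265)&(abs(B[...,1]-.25)<.07)&(abs(B[...,0])<.03);print('knob',np.percentile(B[k]*1000,[2,50,98],axis=0).round(0).tolist() if k.sum() else 0)
    fs.append(cv2.resize(c['frame'],(400,300)))
cv2.imwrite('pics/final.png',cv2.cvtColor(np.hstack(fs),cv2.COLOR_RGB2BGR))
E
```

```text
time_s: 59.35
tool_pos: [0.6167, 0.2311, 0.2252]
tool_rot: [179.9, -0.1, 3.1]
force: [0.6, -2.0, 3.6]
grip_width: 0.0329
grasp_force: 25.0
time_s: 60.6
tool_pos: [0.6161, 0.2301, 0.3603]
tool_rot: [179.8, 0.0, 3.0]
force: [-0.2, -0.2, -0.6]
grip_width: 0.0869
grasp_force: 0.0
side [-95.8  68.9]
platen [61.6 93. ]
knob [[-16.0, 240.0, 237.0], [-7.0, 257.0, 252.0], [10.0, 268.0, 259.0]]
scene [-93.5  66.9]
platen [69.  92.7]
knob [[-10.0, 235.0, 236.0], [5.0, 242.0, 247.0], [17.0, 257.0, 257.0]]
```

View pics/final.png

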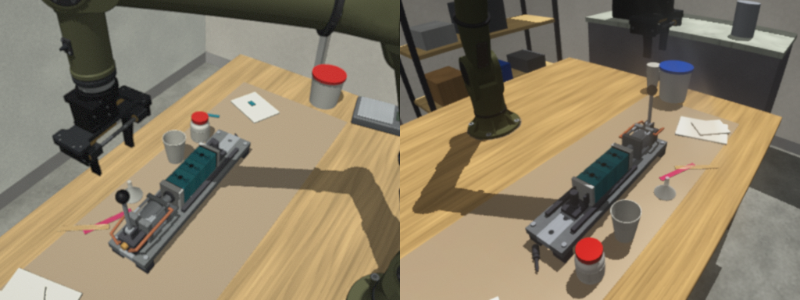

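Both views show the three moulds squeezed in one row, the pin in the eye, the lever upright, and the cup, funnel and jar untouched.

```bash
python3 -c "from cell import env; print(env.sign_off())"
```

```text
the job is handed in; nothing more can be done
None
```

The job is handed in: the three turquoise moulds present are clamped in one row against the tail stop, which is pinned in its fifth hole (0.080 m); the lever is recentred and the cup, funnel and jar are untouched.

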